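# Clear the flower-headband bench: jars through the return gate, headbands onto the rail

### The arm

A 6-joint arm with a two-finger parallel gripper is mounted at the origin on the work surface. World frame = base frame: x ahead of the robot, y to its left, z up, the work surface at z = 0. Lengths are in m, angles in rad, forces in N, time in s.
With the tool pointing down it reaches from about 0.35 to 0.975 m from the base axis. Payload 4.9 kg.
Tool frame: the origin (TCP) lies between the finger pads; the fingertips stand 17 mm ahead of it and the grasp point (between the pads) lies 2 mm behind it; z points along the fingers, y is the direction in which the jaws open and shut (so a half turn about z gives the same grasp; the last joint's range is limited). The gripper opens to 85 mm and grips with 20 to 120 N. Pads are 22 mm wide; open, the fingers measure 114 mm over their backs; the gripper's body (76 mm by 85 mm) begins 54 mm behind the grasp point. The pads swing forward as they close: fully open they stand 13 mm farther back than shut.
Start: joints at [0.985, 0.053, 1.613, -0, 1.476, -0.119], TCP at [0.281, 0.558, 0.248] pointing down, gripper open.
Joint ranges: [-3.01, 3.01], [-1.01, 2.22], [0.06, 2.58], [-1.02, 4.17], [0.09, 2.62], [-3.14, 3.14]. Speed limits (rad/s): [2.57, 2.57, 3.14, 3.14, 3.14, 3.14].

### API

Orientations are given as a unit quaternion [w, x, y, z].
In Python, from plant import state, grab_frame, camera_model, job_done, find_in, silhouettes, landmark_of gives the robot as it stands.
- The arm moves only by the shell command python3 -m crank 'ROWS'. ROWS is JSON, a list of rows, each an object with "angular": the turn, a rotation vector about the tool's x, y, z each as a share of 5 degrees, from -1 to 1, a list of three; "delta_pos": the shift along the tool's x, y, z each as a share of 3 cm, from -1 to 1, a list of three; "gripper": the opening, from 0 (shut) to 1 (fully open). In form: [{"angular": [ax, ay, az], "delta_pos": [tx, ty, tz], "gripper": gripper}, ...]. A call has 1 to 12 rows; each row shifts and turns the commanded pose from where the row before left it, along the tool's axes as they then stand; what a row does not reach is not made up. A row lasts 1/8 s, in which the tool goes at most 62.5 mm and 10.7 degrees, less where a joint would pass 70% of its speed; a pose out of reach is approached as far as the arm can. A call with a number of a shift or a turn outside -1 to 1 is refused whole. A call with a gripper value outside its range is refused whole. The fingers move at their own pace and stop on an object; the grip force is fixed at half the most. Time passes only in rows, so rows that do not move let the fingers close. It gives the time, the measured TCP pose, the force and the opening at its end, in the units of the state.
- state(): the state, without advancing time (a new reading comes with each control period).
- grab_frame(name): name is "scene" or "top" or "wrist"; returns the picture (400x640x3 uint8, red, green, blue); there is no depth.
- camera_model(name): a dict with "camera_matrix" (3x3 intrinsics, pixels), "dist_coeffs" ([k1, k2, p1, p2, k3] as OpenCV has them; the pictures are not rectified), "rvec" (rotation vector, rad) and "tvec" (3), from world to camera coordinates, as OpenCV has them; the wrist camera has in their place "mount" (4x4, takes a point from camera to tool coordinates, whose origin is the TCP and whose axes are the flange's). Camera axes: x right, y down, z forward; pixel columns grow to the right and rows downward; lengths in m; the calibration is good to about 2 mm. A picture is of the moment at which its call begins: read the wrist's pose just before it. camera_model takes no time and is no camera call.
- job_done(): hands the job in, once; it reports no verdict.
Trained networks look in the newest picture that a camera, given by its name, has taken for a name from the list of things; names that differ only in an ending like _2 or _b are one class to them, and where a whole thing is asked for, a point or a joint stands for the part that bears it (a point fixed in the world has none). Each returns a list of dicts, best first, with "conf" (0 to 1); they miss things now and then, are a little off and sometimes report something else, mostly with a low value. They report only what shows in the picture. A call takes as long as a camera call.
- find_in(camera, target): "bbox" ([left, top, right, bottom] in pixels, round what is visible of it).
- silhouettes(camera, target): "mask" (400x640 bool, what is visible of it) and "bbox" ([left, top, right, bottom] in pixels, round what is visible of it).
- landmark_of(camera, target): "pixel" ([column, row] in pixels: a listed point, or the origin of a listed thing).
The state is a dict: "time": time; "joint_pos": joint angles; "joint_vel": joint speeds; "joint_efforts": joint torques, N m; "tool_pos": TCP position; "tool_rot": TCP orientation; "contact_force": force on the tool from outside, world axes, zero at the start; "ft_torque": the same for the moment, N m; "gripper_width": opening from 0.0 (shut) to 1.0 (fully open).
Only numpy, scipy, OpenCV 4.12 (cv2) and the standard library are available. Lean on these libraries where they do the work, as an engineer would, in place of code of your own. Each camera call takes 0.05 s, during which the arm holds its last target.

### The job

Clear the bench after a batch of flower headbands: put each paint jar upright in the green loading bay of the plywood return lane and push it through the orange sprung gate, never lifting it over the gate or walls into the far part, until every jar stands beyond the gate and the gate has swung shut behind them. Hang every flower headband on the steel rail, astride the bar with one leg on each side, and leave it hanging still. Leave the water bottle, tape roll and glue gun where they are.

Things in the scene. Friction and masses are not known exactly. Their poses are not given: they have to be found in the camera images.
- lane: Fixed open-topped plywood lane. Origin: on the bench below the middle of the gate; x = push direction, z up. Floor 8 mm up. Green loading bay x -100 to 0 mm, y -39 to 39, open at -x end, wall tops 22 mm above bench. Far part x 0 to 295 mm (end wall), y -39 to 47, wall tops 30 mm. A jar standing in it has its centre 36 mm above the bench; room for 3 jars in line, later ones push earlier ones on.
- gate (a joint): Orange one-way gate leaf across the lane at x = 0: upright hinge at lane y = 41 mm, leaf 75 mm long, top 30 mm above bench. 0 = shut, up to 1.55 rad as pushed open towards lane +x; a stop bars the other way. Light spring shuts it (0.015 N m shut, 0.06 open), but only once the last jar's centre is at least 105 mm past the gate (lane x > 0.105).
- rail: Fixed steel hanging rail: round bar 14 mm in diameter along the rail's y axis, on a post at each end (y = -163 and +163 mm, cross feet 120 mm long). Origin: on the bench below the middle of the bar; z up. Top of the bar 150 mm above the bench.
- jar_a_mid (a point): Centre (half-way up) of the red paint jar with white lid: upright closed cylinder 66 mm in diameter, 56 mm tall, about 250 g; z along its axis. May be absent.
- jar_b_mid (a point): Centre (half-way up) of the yellow paint jar with white lid: upright closed cylinder 66 mm in diameter, 56 mm tall, about 250 g; z along its axis. May be absent.
- jar_c_mid (a point): Centre (half-way up) of the blue paint jar with white lid: upright closed cylinder 66 mm in diameter, 56 mm tall, about 250 g; z along its axis. May be absent.
- band_a_bud (a point): Centre of the bud (black band, yellow bud) on a flower headband: upright cylinder 36 mm across, 44 mm tall, the part to hold. Below it a rigid U band, 110 mm wide over its legs (point x), 34 mm deep (y), 5 mm thick; inside of its top 27 mm below the bud centre, leg tips 117 mm below. Starts standing on its legs; 90 g. Astride the rail, bud centre 177 mm above the bench. May be absent.
- band_b_bud (a point): Centre of the bud (light wood band, orange bud) on a flower headband: upright cylinder 36 mm across, 44 mm tall, the part to hold. Below it a rigid U band, 110 mm wide over its legs (point x), 34 mm deep (y), 5 mm thick; inside of its top 27 mm below the bud centre, leg tips 117 mm below. Starts standing on its legs; 90 g. Astride the rail, bud centre 177 mm above the bench. May be absent.
- band_c_bud (a point): Centre of the bud (white band, red bud) on a flower headband: upright cylinder 36 mm across, 44 mm tall, the part to hold. Below it a rigid U band, 110 mm wide over its legs (point x), 34 mm deep (y), 5 mm thick; inside of its top 27 mm below the bud centre, leg tips 117 mm below. Starts standing on its legs; 90 g. Astride the rail, bud centre 177 mm above the bench. May be absent.
- band_d_bud (a point): Centre of the bud (green band, white bud) on a flower headband: upright cylinder 36 mm across, 44 mm tall, the part to hold. Below it a rigid U band, 110 mm wide over its legs (point x), 34 mm deep (y), 5 mm thick; inside of its top 27 mm below the bud centre, leg tips 117 mm below. Starts standing on its legs; 90 g. Astride the rail, bud centre 177 mm above the bench. May be absent.
- water_mid (a point): Bystander: middle of a clear water bottle with blue cap, 72 mm in diameter, 200 mm tall.
- tape: Bystander: roll of brown tape, ring 90 mm in diameter, 24 mm tall; origin centre of underside.
- glue_gun: Bystander: green glue gun lying on its side, about 140 mm long, 30 mm tall; origin below its barrel.

How it is judged:
By the outcome, as a careful person would: the job done as asked, in the order asked, and still so for the second after the job is handed in, with the robot touching nothing.
Of jar_a, jar_b, jar_c only 2 to 3 are there at a start; the rules pass over those that are not, and their reading is None.
Of band_a, band_b, band_c, band_d only 3 to 4 are there at a start; the rules pass over those that are not, and their reading is None.
At some moment in a run one of jar_a, jar_b, jar_c may be knocked a few centimetres aside while the robot is not near it.
It also fails if it takes over 210 s, if anything falls off the work surface, if the arm or the gripper's body presses on something with over 40 N, if the wrist force passes 120 N, or if a joint passes its speed limit or range.

## Working session

There is one attempt and no reset: what is moved stays moved. The work goes in short steps, Python scripts to look and compute and a shell command to move; the robot and the scene stay as the last step left them, time stands still between calls to the robot, and variables do not carry over. Pictures are saved under pics/ and viewed, and the job is handed in when it is done.

```bash
ls; mkdir -p pics; python3 - <<'E'
from plant import *
import cv2
s=state();print(s)
for c in ["scene","top","wrist"]:
    im=grab_frame(c);cv2.imwrite(f"pics/{c}0.png",im[:,:,::-1]);print(c,camera_model(c))
E
```

```text
pics
{'time': 0.0, 'joint_pos': array([ 9.85002323e-01,  5.33525570e-02,  1.61428461e+00,  7.16650570e-06,
        1.47598640e+00, -1.18955944e-01]), 'joint_vel': array([-1.29347768e-03,  5.84673270e-04, -3.14714804e-05, -1.04018730e-03,
       -6.80398730e-05,  4.98398585e-04]), 'joint_efforts': array([-5.21655329e-04, -3.93689811e+01, -3.70174813e+01, -2.68041777e-04,
        7.07592670e-03, -1.55349585e-05]), 'tool_pos': array([0.28094061, 0.5576485 , 0.24707125]), 'tool_rot': array([-3.53808986e-04,  2.31305393e-01,  9.72880663e-01, -9.51828862e-04]), 'contact_force': array([ 0.63378009,  0.42406728, -0.1277106 ]), 'ft_torque': array([0.04503084, 0.00283258, 0.01277865]), 'gripper_width': 0.999555484963806}
scene {'camera_matrix': array([[505.55838149,   0.        , 337.28007277],
       [  0.        , 505.55838149, 203.75793474],
       [  0.        ,   0.        ,   1.        ]]), 'dist_coeffs': array([-0.09439854,  0.        ,  0.        ,  0.        ,  0.        ]), 'rvec': array([ 2.11625364,  0.65387219, -0.30201921]), 'tvec': array([-0.41121457, -0.14464447,  1.79927224])}
[... 292 characters left out ...]
.09546328,  0.20761052]), 'tvec': array([-0.11132808,  0.59037501,  1.3174729 ])}
wrist {'camera_matrix': array([[330.74199653,   0.        , 321.37702741],
       [  0.        , 330.74199653, 199.81545162],
       [  0.        ,   0.        ,   1.        ]]), 'dist_coeffs': array([-0.02379742,  0.        ,  0.        ,  0.        ,  0.        ]), 'mount': array([[-2.29848194e-04, -9.44923800e-01, -3.27290328e-01,
         8.42676693e-02],
       [ 9.99999865e-01, -3.69417949e-04,  3.64274894e-04,
         1.53015605e-04],
       [-4.65118938e-04, -3.27290200e-01,  9.44923758e-01,
        -1.25673909e-01],
       [ 0.00000000e+00,  0.00000000e+00,  0.00000000e+00,
         1.00000000e+00]])}
```

View pics/scene0.png

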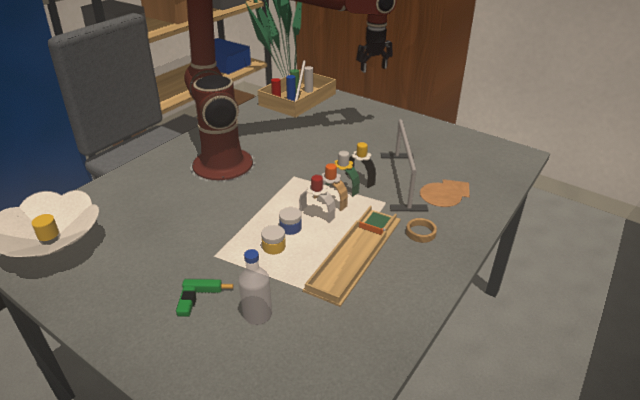

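View pics/top0.png

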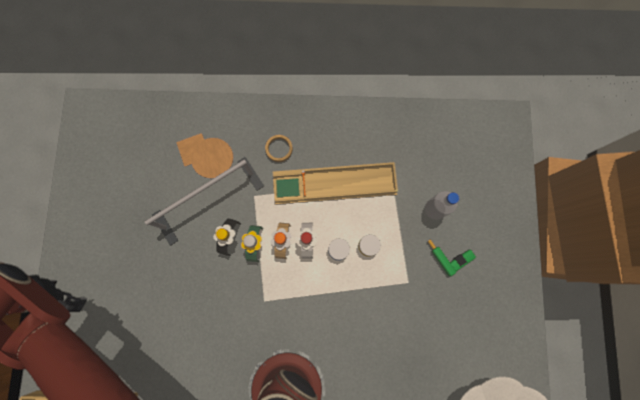

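View pics/wrist0.png

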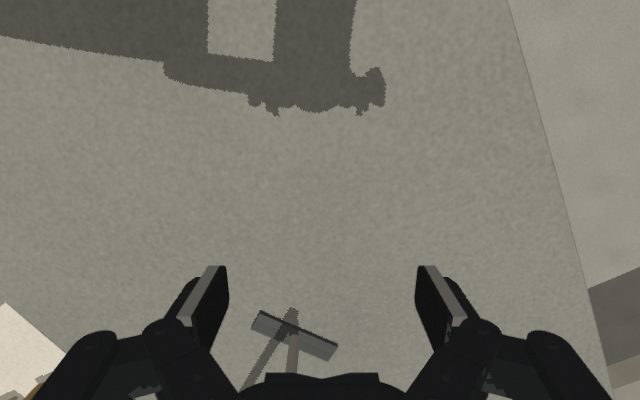

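The two jars (yellow and blue) stand at scene (273,240) and (290,220). All four bands stand in a row, seen from the top at (225,236) to (306,239). The rail is at top (200,190), and the lane runs from (288,187) to (395,180), with its bay to the left.

```bash
cat > h.py <<'E'
import numpy as np,cv2
from plant import *
from scipy.spatial.transform import Rotation as R
def ray(cam,px):
    m=camera_model(cam);K=m["camera_matrix"];D=m["dist_coeffs"]
    u=cv2.undistortPoints(np.array([[px]],float),K,D)[0,0];d=np.array([u[0],u[1],1.])
    if cam=="wrist":
        s=state();q=s["tool_rot"];Rt=R.from_quat([q[1],q[2],q[3],q[0]]).as_matrix();M=m["mount"]
        o=Rt@M[:3,3]+s["tool_pos"];d=Rt@M[:3,:3]@d
    else:
        Rm=cv2.Rodrigues(m["rvec"])[0];o=-Rm.T@m["tvec"];d=Rm.T@d
    return o,d/np.linalg.norm(d)
def atz(cam,px,z):
    o,d=ray(cam,px);return o+d*(z-o[2])/d[2]
def tri(rays):
    A=sum(np.eye(3)-np.outer(d,d) for o,d in rays);b=sum((np.eye(3)-np.outer(d,d))@o for o,d in rays)
    return np.linalg.solve(A,b)
def proj(cam,P):
    m=camera_model(cam);return cv2.projectPoints(np.atleast_2d(np.array(P,float)),m["rvec"],m["tvec"],m["camera_matrix"],m["dist_coeffs"])[0][:,0]
def pose():
    s=state();q=s["tool_rot"];Rt=R.from_quat([q[1],q[2],q[3],q[0]]).as_matrix()
    return s,Rt
def go(target,yaw_y=None):
    "print rows-units: tool-frame shift needed (in 3cm shares) and turn about tool z (5deg shares)"
    s,Rt=pose();d=Rt.T@(np.array(target)-s["tool_pos"])/0.03
    print("t",round(s["time"],2),"shift shares",d.round(2),"yaxis deg",np.degrees(np.arctan2(Rt[1,1],Rt[0,1])).round(1),"tool z",Rt[:,2].round(3))
E
python3 - <<'E'
from h import *
grab_frame("top");grab_frame("scene")
for n,z in [("jar_b_mid",.028),("band_a_bud",.117),("lane",0),("rail",0),("water_mid",.1),("tape",0),("glue_gun",0),("gate",0.015)]:
    for c in ["top","scene"]:
        for r in landmark_of(c,n)[:5]: print(n,c,np.round(r["pixel"],1),round(r["conf"],2),atz(c,r["pixel"],z).round(3))
print(state()["time"])
E
```

```text
jar_b_mid top [367.6 247.4] 0.75 [ 0.432 -0.239  0.028]
jar_b_mid top [444.3 203.1] 0.66 [ 0.581 -0.485  0.028]
jar_b_mid top [280.1 149.2] 0.29 [0.747 0.052 0.028]
jar_b_mid scene [271.3 241.2] 0.94 [ 0.441 -0.255  0.028]
jar_b_mid scene [316.8 181.1] 0.64 [0.367 0.068 0.028]
jar_b_mid scene [328.2 171.7] 0.61 [0.364 0.138 0.028]
band_a_bud top [221.2 233.2] 0.63 [0.456 0.206 0.117]
band_a_bud scene [362.4 149.1] 0.74 [0.456 0.203 0.117]
band_a_bud scene [421.3 236.7] 0.23 [ 0.817 -0.096  0.117]
lane top [305.6 187.4] 0.68 [ 0.626 -0.035  0.   ]
lane scene [366.1 231.9] 0.64 [ 0.62  -0.035 -0.   ]
rail top [207.1 198.6] 0.61 [0.58  0.287 0.   ]
water_mid top [442.2 204.1] 0.7 [ 0.564 -0.458  0.1  ]
water_mid scene [255.2 286.7] 0.6 [ 0.572 -0.467  0.1  ]
tape top [283.2 150. ] 0.64 [0.753 0.044 0.   ]
tape top [306.2 240. ] 0.29 [ 0.453 -0.043  0.   ]
tape scene [422.  233.1] 0.7 [ 0.76   0.057 -0.   ]
glue_gun top [439.6 260.2] 0.87 [ 0.399 -0.473  0.   ]
glue_gun top [220.1 234.1] 0.19 [0.464 0.236 0.   ]
glue_gun scene [204.6 289. ] 0.83 [ 0.4   -0.479  0.   ]Traceback (most recent call last):
  File "<stdin>", line 5, in <module>
ValueError: it knows: band_a_bud, band_b_bud, band_c_bud, band_d_bud, glue_gun, jar_a_mid, jar_b_mid, jar_c_mid, lane, rail, tape, water_mid
```

```bash
python3 - <<'E'
import cv2
a=cv2.imread("pics/top0.png")[120:310,130:410];cv2.imwrite("pics/topz.png",cv2.resize(a,None,fx=2.85,fy=2.85,interpolation=3))
a=cv2.imread("pics/scene0.png")[110:310,210:450];cv2.imwrite("pics/scz.png",cv2.resize(a,None,fx=3,fy=3,interpolation=3))
E
```

```text
(no output)
```

View pics/topz.png

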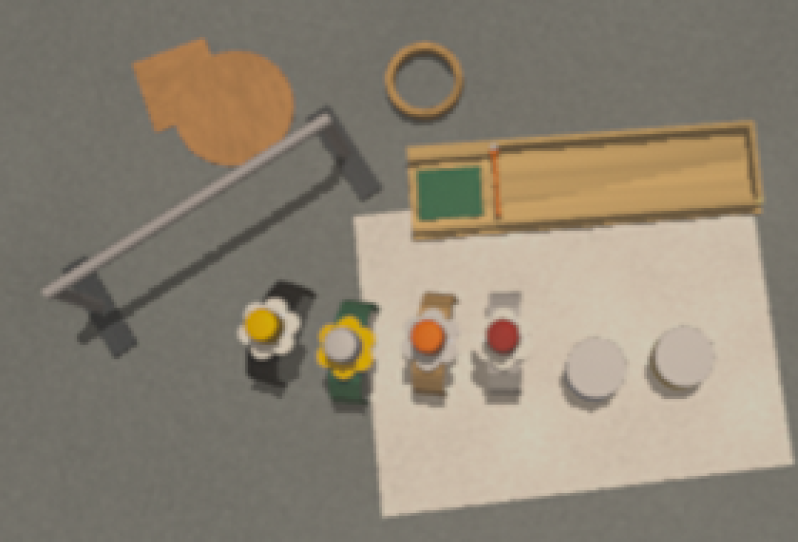

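View pics/scz.png

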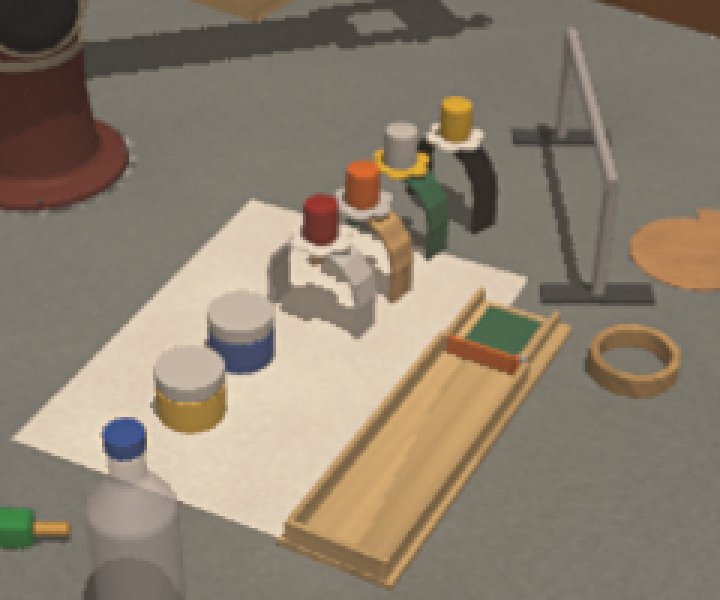

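```bash
python3 - <<'E'
from h import *
T=lambda p:(p[0]/2.85+130-.3,p[1]/2.85+120-.3)
S=lambda p:(p[0]/3+210-.3,p[1]/3+110-.3)
for n,p,q,z in [("jar_b",(683,357),(189,362),.056),("jar_c",(596,370),(240,309),.056),("band_a",(263,322),(456,104),.139),("band_d",(342,343),(401,131),.139),("band_b",(428,334),(363,168),.139),("band_c",(503,333),(321,203),.139)]:
    print(n,atz("top",T(p),z).round(3),atz("scene",S(q),z).round(3),tri([ray("top",T(p)),ray("scene",S(q))]).round(3))
print("bar ends",atz("top",T((46,292)),.147).round(3),atz("top",T((328,116)),.147).round(3), atz("scene",S((572,32)),.15).round(3),atz("scene",S((613,182)),.15).round(3))
for n,p,z in [("gate top hinge",(495,150),.03),("gate low",(498,220),.03),("far TR",(755,122),.03),("far BR",(763,212),.03),("bay TL",(408,150),.022),("bay BL",(413,240),.0)]: print(n,atz("top",T(p),z).round(3))
E
```

```text
jar_b [ 0.438 -0.241  0.056] [ 0.436 -0.241  0.056] [ 0.437 -0.241  0.057]
jar_c [ 0.421 -0.147  0.056] [ 0.424 -0.149  0.056] [ 0.422 -0.147  0.053]
band_a [0.456 0.198 0.139] [0.457 0.194 0.139] [0.455 0.198 0.137]
band_d [0.436 0.116 0.139] [0.44  0.11  0.139] [0.436 0.117 0.135]
band_b [0.448 0.029 0.139] [0.449 0.025 0.139] [0.448 0.029 0.137]
band_c [ 0.451 -0.048  0.139] [ 0.453 -0.052  0.139] [ 0.45  -0.048  0.136]
bar ends [0.48  0.419 0.147] [0.673 0.143 0.147] [0.487 0.406 0.15 ] [0.676 0.135 0.15 ]
gate top hinge [ 0.67  -0.028  0.03 ]
gate low [ 0.589 -0.034  0.03 ]
far TR [ 0.711 -0.325  0.03 ]
far BR [ 0.606 -0.334  0.03 ]
bay TL [0.669 0.073 0.022]
bay BL [0.568 0.065 0.   ]
```

```bash
python3 - <<'E'
import cv2
a=cv2.imread("pics/top0.png")[155:215,265:405];cv2.imwrite("pics/lanez.png",cv2.resize(a,None,fx=5.7,fy=5.7,interpolation=2))
E
```

```text
(no output)
```

View pics/lanez.png

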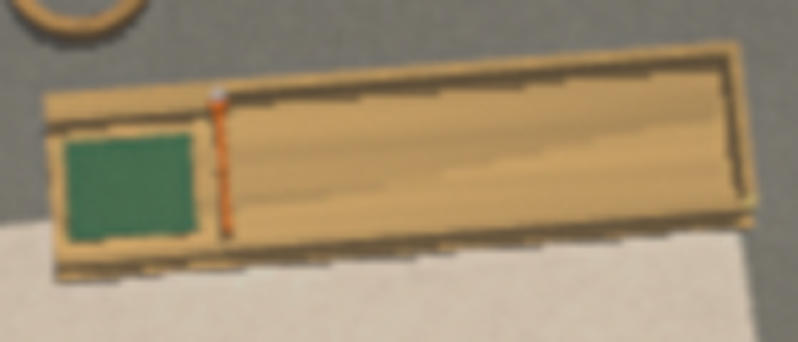

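```bash
cat > lane.py <<'E'
from h import *
LO=np.array([0.630,-0.031,0]);LY=np.radians(-84.2)
def L(x,y,z=0): return LO+np.array([x*np.cos(LY)-y*np.sin(LY),x*np.sin(LY)+y*np.cos(LY),z])
E
python3 - <<'E'
from lane import *
for cam,(x0,y0,w,h,f) in {"top":(265,155,140,60,5.7),"scene":(300,200,110,105,6)}.items():
    im=cv2.imread(f"pics/{cam}0.png")[y0:y0+h,x0:x0+w];im=cv2.resize(im,None,fx=f,fy=f,interpolation=2)
    def pl(pts,c):
        p=((proj(cam,pts)-[x0,y0]+.5)*f).astype(int);cv2.polylines(im,[p],True,c,1)
    pl([L(0,-39,0)*0+L(0,-.039,.03),L(.295,-.039,.03),L(.295,.047,.03),L(0,.047,.03)],(0,0,255))
    pl([L(0,-.039,.008),L(.295,-.039,.008),L(.295,.047,.008),L(0,.047,.008)],(255,255,0))
    pl([L(-.1,-.039,.022),L(0,-.039,.022),L(0,.039,.022),L(-.1,.039,.022)],(255,0,0))
    pl([L(0,.041,.03),L(0,-.034,.03)],(255,0,255))
    cv2.imwrite(f"pics/ov_{cam}.png",im)
E
```

```text
(no output)
```

View pics/ov_top.png

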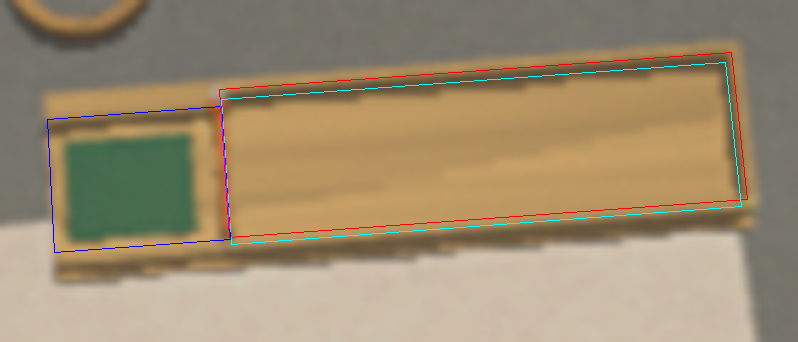

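View pics/ov_scene.png

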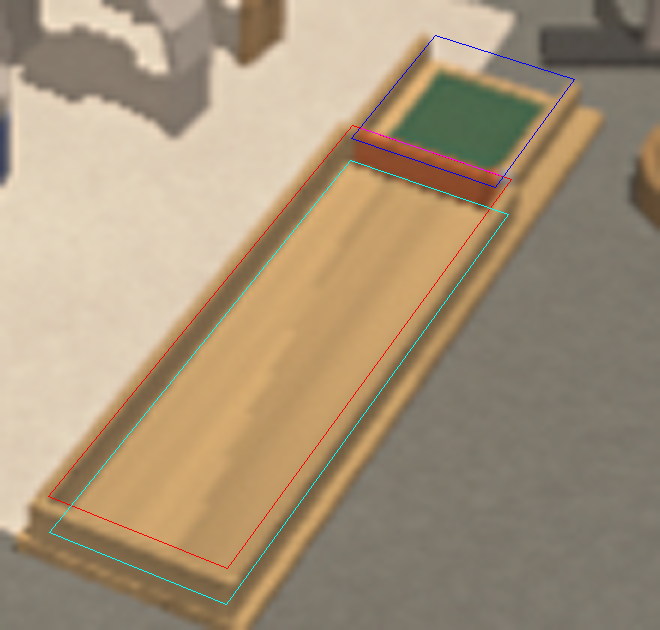

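```bash
python3 -m crank '[{"angular":[0,0,0.96],"delta_pos":[0,0,0],"gripper":1},{"angular":[0,0,0.96],"delta_pos":[0,0,0],"gripper":1},{"angular":[0,0,0.96],"delta_pos":[0,0,0],"gripper":1},{"angular":[0,0,0.96],"delta_pos":[0,0,0],"gripper":1},{"angular":[0,0,0.96],"delta_pos":[0,0,0],"gripper":1},{"angular":[0,0,0.96],"delta_pos":[0,0,0],"gripper":1},{"angular":[0,0,0.96],"delta_pos":[0,0,0],"gripper":1},{"angular":[0,0,0.96],"delta_pos":[0,0,0],"gripper":1},{"angular":[0,0,0.96],"delta_pos":[0,0,0],"gripper":1},{"angular":[0,0,0.96],"delta_pos":[0,0,0],"gripper":1},{"angular":[0,0,0.96],"delta_pos":[0,0,0],"gripper":1},{"angular":[0,0,0.96],"delta_pos":[0,0,0],"gripper":1}]'
python3 - <<'E'
from h import *
go([0.423,-0.148,0.20])
E
```

```text
time: 2.45
tool_pos: [0.2813, 0.5581, 0.2483]
tool_rot: [0.0, 0.672, 0.74, 0.0]
contact_force: [0.7, -0.7, 0.8]
gripper_width: 0.998
t 2.45 shift shares [-23.88   2.45   1.61] yaxis deg 5.5 tool z [ 0. -0. -1.]
```

```bash
python3 -m crank '[{"angular":[0,0,0],"delta_pos":[-1,0.1,0],"gripper":1},{"angular":[0,0,0],"delta_pos":[-1,0.1,0],"gripper":1},{"angular":[0,0,0],"delta_pos":[-1,0.1,0],"gripper":1},{"angular":[0,0,0],"delta_pos":[-1,0.1,0],"gripper":1},{"angular":[0,0,0],"delta_pos":[-1,0.1,0],"gripper":1},{"angular":[0,0,0],"delta_pos":[-1,0.1,0],"gripper":1},{"angular":[0,0,0],"delta_pos":[-1,0.1,0],"gripper":1},{"angular":[0,0,0],"delta_pos":[-1,0.1,0],"gripper":1},{"angular":[0,0,0],"delta_pos":[-1,0.1,0],"gripper":1},{"angular":[0,0,0],"delta_pos":[-1,0.1,0],"gripper":1},{"angular":[0,0,0],"delta_pos":[-1,0.1,0],"gripper":1},{"angular":[0,0,0],"delta_pos":[-1,0.1,0],"gripper":1}]'
python3 -m crank '[{"angular":[0,0,0],"delta_pos":[-1,0.1,0],"gripper":1},{"angular":[0,0,0],"delta_pos":[-1,0.1,0],"gripper":1},{"angular":[0,0,0],"delta_pos":[-1,0.1,0],"gripper":1},{"angular":[0,0,0],"delta_pos":[-1,0.1,0],"gripper":1},{"angular":[0,0,0],"delta_pos":[-1,0.1,0],"gripper":1},{"angular":[0,0,0],"delta_pos":[-1,0.1,0],"gripper":1},{"angular":[0,0,0],"delta_pos":[-1,0.1,0],"gripper":1},{"angular":[0,0,0],"delta_pos":[-1,0.1,0],"gripper":1},{"angular":[0,0,0],"delta_pos":[-1,0.1,0],"gripper":1},{"angular":[0,0,0],"delta_pos":[-1,0.1,0],"gripper":1},{"angular":[0,0,0],"delta_pos":[-1,0.1,0],"gripper":1},{"angular":[0,0,0],"delta_pos":[0,0,0],"gripper":1}]'
python3 - <<'E'
from h import *
print(pose()[0]["tool_pos"])
im=grab_frame("wrist");cv2.imwrite("pics/w1.png",im[:,:,::-1])
for r in landmark_of("wrist","jar_c_mid"): print(np.round(r["pixel"],1),round(r["conf"],2),atz("wrist",r["pixel"],.028).round(3))
E
```

```text
time: 3.95
tool_pos: [0.3526, 0.2025, 0.2485]
tool_rot: [0.0, 0.671, 0.741, 0.0]
contact_force: [-0.1, -0.0, -0.1]
gripper_width: 0.999
time: 5.45
tool_pos: [0.4179, -0.123, 0.2484]
tool_rot: [-0.0, 0.672, 0.74, -0.0]
contact_force: [0.3, 1.1, -0.2]
gripper_width: 1.003
[ 0.41792995 -0.12295988  0.24835104]
[326.7 195. ] 0.86 [ 0.427 -0.15   0.028]
```

View pics/w1.png

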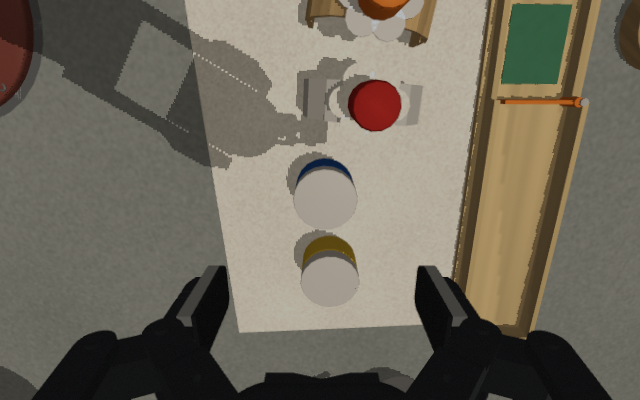

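The wrist view shows the blue lid at (326,198), the yellow lid at (329,281) and the gate running from (502,101) to (582,102).

```bash
python3 - <<'E'
from lane import *
for n,p,z in [("blue",(325.5,197.5),.056),("yel",(329,281),.056),("gate-",(502,101),.03),("hinge",(580,102),.03),("band c bud top",(375,105),.139),("green TL",(508,4),.008),("green BL",(502,83),.008),("green BR",(563,85),.008)]: print(n,atz("wrist",p,z).round(4))
print(L(0,-.034,.03),L(0,.041,.03))
go([0.4235,-0.148,0.10])
E
```

```text
blue [ 0.4245 -0.1438  0.056 ]
yel [ 0.4383 -0.241   0.056 ]
gate- [ 0.592  -0.0332  0.03  ]
hinge [ 0.6722 -0.0255  0.03  ]
band c bud top [ 0.4476 -0.0461  0.139 ]
green TL [0.5852 0.058  0.008 ]
green BL [ 0.5987 -0.0151  0.008 ]
green BR [ 0.6646 -0.0099  0.008 ]
[ 0.59617406 -0.03443591  0.03      ] [ 0.67079011 -0.02685669  0.03      ]
t 5.55 shift shares [-0.9   0.1   4.94] yaxis deg 5.6 tool z [-0.     0.001 -1.   ]
```

```bash
python3 -m crank '[{"angular":[0,0,0],"delta_pos":[-0.8,0.1,0.8],"gripper":1},{"angular":[0,0,0],"delta_pos":[0,0,1],"gripper":1},{"angular":[0,0,0],"delta_pos":[0,0,1],"gripper":1},{"angular":[0,0,0],"delta_pos":[0,0,1],"gripper":1},{"angular":[0,0,0],"delta_pos":[0,0,1],"gripper":1},{"angular":[0,0,0],"delta_pos":[0,0,1],"gripper":1},{"angular":[0,0,0],"delta_pos":[0,0,0.95],"gripper":1},{"angular":[0,0,0],"delta_pos":[0,0,0],"gripper":1},{"angular":[0,0,0],"delta_pos":[0,0,0],"gripper":0},{"angular":[0,0,0],"delta_pos":[0,0,0],"gripper":0},{"angular":[0,0,0],"delta_pos":[0,0,0],"gripper":0},{"angular":[0,0,0],"delta_pos":[0,0,0],"gripper":0}]'
python3 -m crank '[{"angular":[0,0,0],"delta_pos":[0,0,0],"gripper":0},{"angular":[0,0,0],"delta_pos":[0,0,-0.5],"gripper":0},{"angular":[0,0,0],"delta_pos":[0,0,-1],"gripper":0},{"angular":[0,0,0],"delta_pos":[0,0,-1],"gripper":0},{"angular":[0,0,0],"delta_pos":[0,0,-1],"gripper":0},{"angular":[0,0,0],"delta_pos":[0,0,0],"gripper":0}]'
python3 - <<'E'
from lane import *
go(L(-.05,0,.12))
for c in ["wrist","top"]: cv2.imwrite(f"pics/{c}2.png",grab_frame(c)[:,:,::-1])
E
```

```text
time: 7.05
tool_pos: [0.4248, -0.1459, 0.0479]
tool_rot: [0.002, 0.671, 0.741, 0.001]
contact_force: [0.2, 1.3, 7.2]
gripper_width: 0.747
time: 7.8
tool_pos: [0.4248, -0.1462, 0.1539]
tool_rot: [0.003, 0.671, 0.741, 0.001]
contact_force: [1.2, 0.2, -2.4]
gripper_width: 0.751
t 7.8 shift shares [4.82 7.18 1.15] yaxis deg 5.7 tool z [ 0.006 -0.003 -1.   ]
```

View pics/wrist2.png

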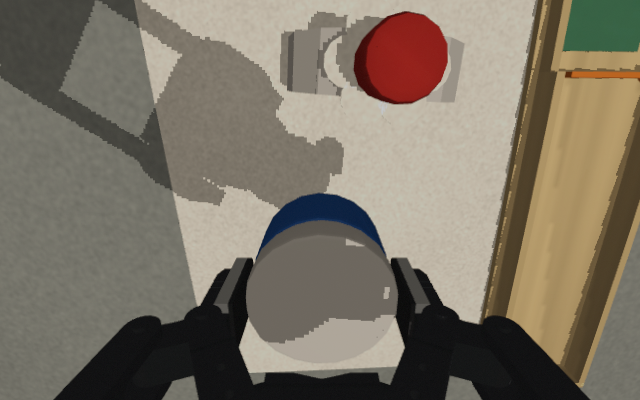

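```bash
python3 -m crank '[{"angular":[0,0,0],"delta_pos":[0,1,0],"gripper":0},{"angular":[0,0,0],"delta_pos":[0,1,0],"gripper":0},{"angular":[0,0,0],"delta_pos":[0,1,0],"gripper":0},{"angular":[0,0,0],"delta_pos":[0,1,0],"gripper":0},{"angular":[0,0,0],"delta_pos":[0.6,1,0],"gripper":0},{"angular":[0,0,0],"delta_pos":[0.8,1,0],"gripper":0},{"angular":[0,0,0],"delta_pos":[0.9,1,0],"gripper":0},{"angular":[0,0,0],"delta_pos":[1,0.18,0],"gripper":0},{"angular":[0,0,0],"delta_pos":[1,0,0],"gripper":0},{"angular":[0,0,0],"delta_pos":[0.52,0,0],"gripper":0},{"angular":[0,0,0],"delta_pos":[0,0,0],"gripper":0}]'
python3 - <<'E'
from lane import *
go(L(-.05,0,.057))
for c in ["wrist"]: cv2.imwrite(f"pics/{c}3.png",grab_frame(c)[:,:,::-1])
E
```

```text
time: 9.28
tool_pos: [0.6225, 0.0204, 0.1493]
tool_rot: [-0.001, 0.671, 0.742, -0.001]
contact_force: [0.3, 0.2, -1.8]
gripper_width: 0.753
t 9.28 shift shares [-0.06  0.08  3.08] yaxis deg 5.7 tool z [-0.002 -0.    -1.   ]
```

View pics/wrist3.png

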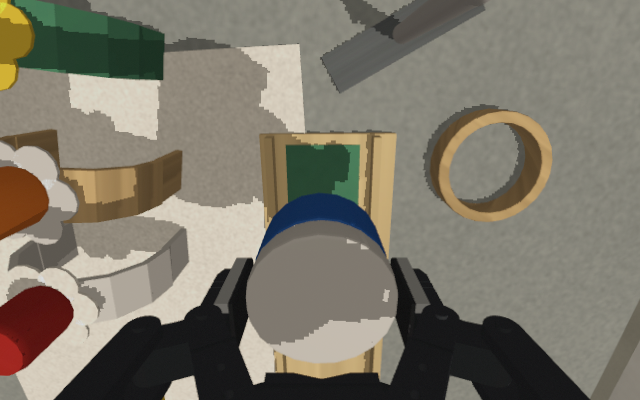

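```bash
python3 -m crank '[{"angular":[0,0,0],"delta_pos":[0,0,1],"gripper":0},{"angular":[0,0,0],"delta_pos":[0,0,1],"gripper":0},{"angular":[0,0,0],"delta_pos":[0,0,0.6],"gripper":0},{"angular":[0,0,0],"delta_pos":[0,0,0.2],"gripper":0},{"angular":[0,0,0],"delta_pos":[0,0,0.15],"gripper":0},{"angular":[0,0,0],"delta_pos":[0,0,0],"gripper":0},{"angular":[0,0,0],"delta_pos":[0,0,0],"gripper":0}]'
python3 - <<'E'
from lane import *
go(L(-.05,0,.0555))
E
```

```text
time: 10.2
tool_pos: [0.6241, 0.0198, 0.0634]
tool_rot: [0.001, 0.671, 0.741, 0.001]
contact_force: [0.6, -0.1, -1.3]
gripper_width: 0.752
t 10.2 shift shares [-0.04  0.03  0.26] yaxis deg 5.7 tool z [ 0.002 -0.    -1.   ]
```

```bash
python3 -m crank '[{"angular":[0,0,0],"delta_pos":[0,0,0.15],"gripper":0},{"angular":[0,0,0],"delta_pos":[0,0,0],"gripper":0},{"angular":[0,0,0],"delta_pos":[0,0,0],"gripper":0}]'
python3 -m crank '[{"angular":[0,0,0],"delta_pos":[0,0,0.1],"gripper":0},{"angular":[0,0,0],"delta_pos":[0,0,0],"gripper":0},{"angular":[0,0,0],"delta_pos":[0,0,0],"gripper":0}]'
```

```text
time: 10.58
tool_pos: [0.6233, 0.0198, 0.0577]
tool_rot: [-0.0, 0.671, 0.741, -0.0]
contact_force: [0.1, -0.3, -2.3]
gripper_width: 0.748
time: 10.95
tool_pos: [0.6238, 0.0198, 0.056]
tool_rot: [0.0, 0.671, 0.741, 0.0]
contact_force: [-2.0, 1.0, 5.3]
gripper_width: 0.752
```

```bash
python3 -m crank '[{"angular":[0,0,0],"delta_pos":[0,0,0],"gripper":0.95},{"angular":[0,0,0],"delta_pos":[0,0,0],"gripper":0.95},{"angular":[0,0,0],"delta_pos":[0,0,0],"gripper":0.95},{"angular":[0,0,0],"delta_pos":[0,0,0],"gripper":0.95},{"angular":[0,0,0],"delta_pos":[0,0,0],"gripper":0},{"angular":[0,0,0],"delta_pos":[0,0,0],"gripper":0},{"angular":[0,0,0],"delta_pos":[0,0,0],"gripper":0},{"angular":[0,0,0],"delta_pos":[0,0,0],"gripper":0}]'
python3 - <<'E'
from lane import *
go(L(.215,0,.056))
for c in ["scene"]: cv2.imwrite(f"pics/{c}4.png",grab_frame(c)[110:310,210:450,::-1].repeat(3,0).repeat(3,1))
E
```

```text
time: 11.95
tool_pos: [0.6239, 0.0197, 0.0554]
tool_rot: [0.001, 0.671, 0.741, 0.0]
contact_force: [1.0, 0.4, 3.0]
gripper_width: 0.755
t 11.95 shift shares [-8.87  0.05 -0.02] yaxis deg 5.7 tool z [ 0.001 -0.    -1.   ]
```

View pics/scene4.png

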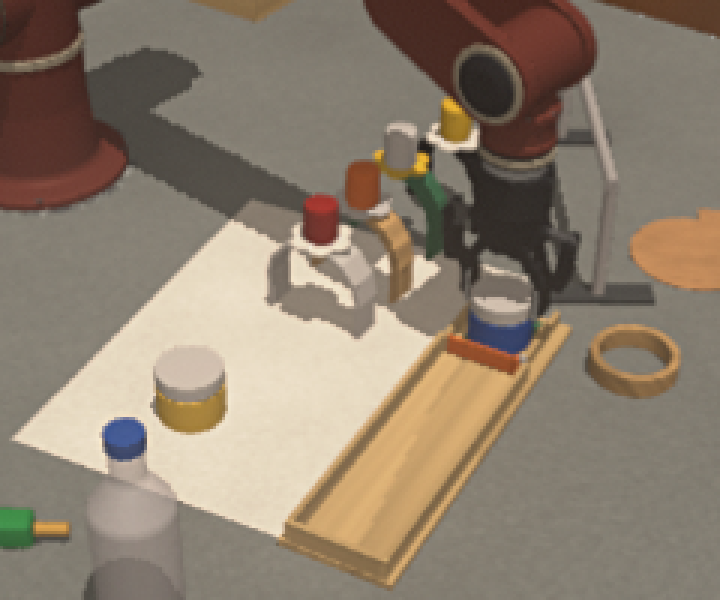

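```bash
python3 -m crank '[{"angular":[0,0,0],"delta_pos":[-0.3,0,0],"gripper":0},{"angular":[0,0,0],"delta_pos":[-0.3,0,0],"gripper":0},{"angular":[0,0,0],"delta_pos":[-0.3,0,0],"gripper":0},{"angular":[0,0,0],"delta_pos":[-0.3,0,0],"gripper":0},{"angular":[0,0,0],"delta_pos":[-0.3,0,0],"gripper":0},{"angular":[0,0,0],"delta_pos":[-0.3,0,0],"gripper":0},{"angular":[0,0,0],"delta_pos":[-0.3,0,0],"gripper":0},{"angular":[0,0,0],"delta_pos":[-0.3,0,0],"gripper":0},{"angular":[0,0,0],"delta_pos":[-0.3,0,0],"gripper":0},{"angular":[0,0,0],"delta_pos":[-0.3,0,0],"gripper":0}]'
python3 - <<'E'
from lane import *
go(L(.215,0,.056)); print(state()["contact_force"])
E
```

```text
time: 13.25
tool_pos: [0.6321, -0.0683, 0.0556]
tool_rot: [-0.002, 0.671, 0.741, 0.001]
contact_force: [-4.9, 24.5, 29.6]
gripper_width: 0.751
t 13.25 shift shares [-5.92  0.07 -0.04] yaxis deg 5.7 tool z [-0.001  0.004 -1.   ]
[-4.87009068 24.50438176 29.55026193]
```

```bash
python3 -m crank '[{"angular":[0,0,0],"delta_pos":[0,0,-0.05],"gripper":0},{"angular":[0,0,0],"delta_pos":[0,0,0],"gripper":0}]'
python3 - <<'E'
from lane import *
for c in ["scene"]: cv2.imwrite(f"pics/{c}5.png",grab_frame(c)[180:310,270:430,::-1].repeat(4,0).repeat(4,1))
E
```

```text
time: 13.5
tool_pos: [0.6313, -0.0701, 0.0554]
tool_rot: [-0.001, 0.671, 0.741, -0.001]
contact_force: [-1.0, 1.2, 1.8]
gripper_width: 0.754
```

View pics/scene5.png

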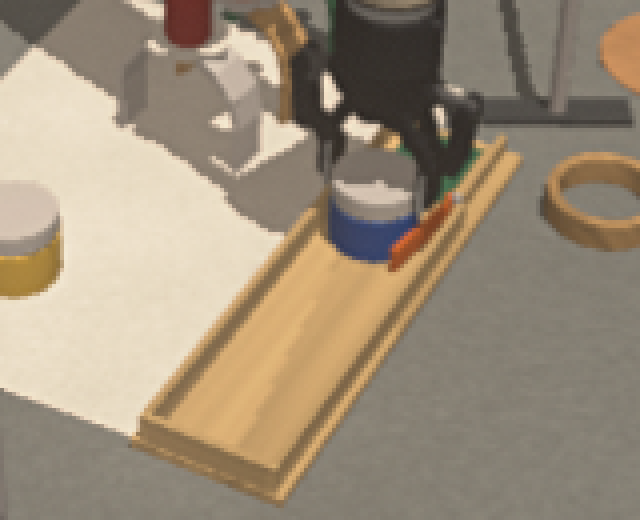

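Passing the gate nicely, and the force is relieved. Continuing.

```bash
python3 -m crank '[{"angular":[0,0,0],"delta_pos":[-0.3,0,0],"gripper":0},{"angular":[0,0,0],"delta_pos":[-0.3,0,0],"gripper":0},{"angular":[0,0,0],"delta_pos":[-0.3,0,0],"gripper":0},{"angular":[0,0,0],"delta_pos":[-0.3,0,0],"gripper":0},{"angular":[0,0,0],"delta_pos":[-0.3,0,-0.01],"gripper":0},{"angular":[0,0,0],"delta_pos":[-0.3,0,0],"gripper":0},{"angular":[0,0,0],"delta_pos":[-0.3,0,0],"gripper":0},{"angular":[0,0,0],"delta_pos":[-0.3,0,0],"gripper":0},{"angular":[0,0,0],"delta_pos":[-0.3,0,0],"gripper":0},{"angular":[0,0,0],"delta_pos":[-0.3,0,0],"gripper":0}]'
python3 - <<'E'
from lane import *
go(L(.215,0,.056)); print(state()["contact_force"])
E
```

```text
time: 14.8
tool_pos: [0.6412, -0.1599, 0.0567]
tool_rot: [0.0, 0.671, 0.741, 0.0]
contact_force: [-0.5, -0.3, -2.2]
gripper_width: 0.746
t 14.8 shift shares [-2.85  0.07  0.02] yaxis deg 5.7 tool z [ 0. -0. -1.]
[-0.45018618 -0.25491663 -2.19660659]
```

```bash
python3 -m crank '[{"angular":[0,0,0],"delta_pos":[-0.3,0,0.02],"gripper":0},{"angular":[0,0,0],"delta_pos":[-0.3,0,0],"gripper":0},{"angular":[0,0,0],"delta_pos":[-0.3,0,0],"gripper":0},{"angular":[0,0,0],"delta_pos":[-0.3,0,0],"gripper":0},{"angular":[0,0,0],"delta_pos":[-0.3,0,0],"gripper":0},{"angular":[0,0,0],"delta_pos":[-0.3,0,0],"gripper":0},{"angular":[0,0,0],"delta_pos":[-0.3,0.05,0],"gripper":0},{"angular":[0,0,0],"delta_pos":[-0.3,0,0],"gripper":0},{"angular":[0,0,0],"delta_pos":[-0.3,0,0],"gripper":0},{"angular":[0,0,0],"delta_pos":[0,0,0],"gripper":0},{"angular":[0,0,0],"delta_pos":[0,0,0],"gripper":0}]'
python3 - <<'E'
from lane import *
go(L(.215,0,.056)); print(state()["contact_force"])
E
```

```text
time: 16.18
tool_pos: [0.6505, -0.2396, 0.056]
tool_rot: [-0.0, 0.671, 0.741, 0.0]
contact_force: [0.3, 1.0, -1.5]
gripper_width: 0.749
t 16.18 shift shares [-0.18  0.02 -0.  ] yaxis deg 5.7 tool z [-0.  0. -1.]
[ 0.25540178  1.02730963 -1.49020964]
```

Release and go up, then look.

```bash
python3 -m crank '[{"angular":[0,0,0],"delta_pos":[0,0,0.02],"gripper":0},{"angular":[0,0,0],"delta_pos":[0,0,0],"gripper":1},{"angular":[0,0,0],"delta_pos":[0,0,0],"gripper":1},{"angular":[0,0,0],"delta_pos":[0,0,0],"gripper":1},{"angular":[0,0,0],"delta_pos":[0,0,-0.5],"gripper":1},{"angular":[0,0,0],"delta_pos":[0,0,-1],"gripper":1},{"angular":[0,0,0],"delta_pos":[0,0,-1],"gripper":1},{"angular":[0,0,0],"delta_pos":[0,0,-1],"gripper":1},{"angular":[0,0,0],"delta_pos":[0,-1,-0.5],"gripper":1},{"angular":[0,0,0],"delta_pos":[0,-1,0],"gripper":1},{"angular":[0,0,0],"delta_pos":[0,-1,0],"gripper":1},{"angular":[0,0,0],"delta_pos":[0.5,-1,0],"gripper":1}]'
python3 - <<'E'
from lane import *
for c in ["scene"]: cv2.imwrite(f"pics/{c}6.png",grab_frame(c)[110:310,210:450,::-1].repeat(3,0).repeat(3,1))
for c in ["top"]: cv2.imwrite(f"pics/{c}6.png",grab_frame(c)[120:310,130:410,::-1].repeat(2,0).repeat(2,1))
go([.437,-.241,.1])
im=grab_frame("wrist");cv2.imwrite("pics/w6.png",im[:,:,::-1])
E
```

```text
time: 17.68
tool_pos: [0.5291, -0.2374, 0.177]
tool_rot: [0.001, 0.672, 0.741, 0.0]
contact_force: [-0.3, -0.5, 0.1]
gripper_width: 1.002
t 17.77 shift shares [ 0.13 -3.02  2.54] yaxis deg 5.6 tool z [-0.  0. -1.]
```

View pics/scene6.png

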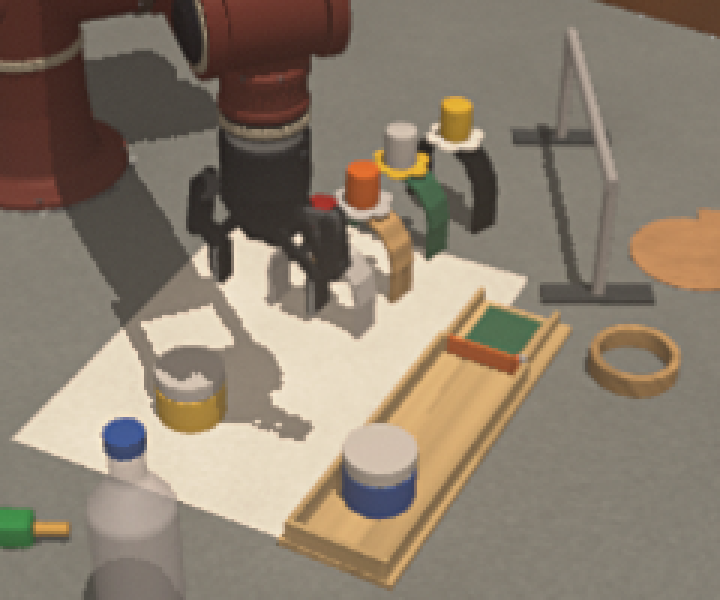

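View pics/w6.png

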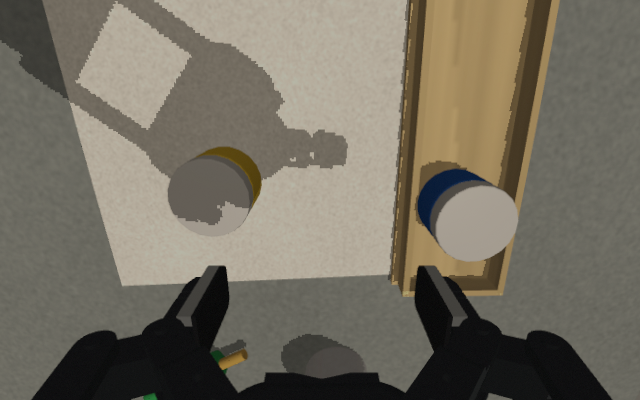

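The gate has shut and blue stands beyond it at scene crop (380,470). The yellow lid is at wrist (210,195) and has not moved.

```bash
python3 - <<'E'
from lane import *
p=atz("wrist",(210,195),.056);print(p);b=atz("wrist",(476,219),.064)-LO;print("blue lane",b[0]*np.cos(LY)+b[1]*np.sin(LY),-b[0]*np.sin(LY)+b[1]*np.cos(LY))
go([(p[0]+.437)/2,(p[1]-.241)/2,.045])
E
```

```text
[ 0.44217257 -0.24178646  0.056     ]
blue lane 0.2086302303716133 0.00020896489276911803
t 17.82 shift shares [ 0.14 -2.99  4.38] yaxis deg 5.6 tool z [ 0.001 -0.001 -1.   ]
```

```bash
python3 -m crank '[{"angular":[0,0,0],"delta_pos":[0.14,-1,0],"gripper":1},{"angular":[0,0,0],"delta_pos":[0,-1,0],"gripper":1},{"angular":[0,0,0],"delta_pos":[0,-0.97,0.5],"gripper":1},{"angular":[0,0,0],"delta_pos":[0,0,1],"gripper":1},{"angular":[0,0,0],"delta_pos":[0,0,1],"gripper":1},{"angular":[0,0,0],"delta_pos":[0,0,1],"gripper":1},{"angular":[0,0,0],"delta_pos":[0,0,0.8],"gripper":1},{"angular":[0,0,0],"delta_pos":[0,0,0],"gripper":1},{"angular":[0,0,0],"delta_pos":[0,0,0],"gripper":0},{"angular":[0,0,0],"delta_pos":[0,0,0],"gripper":0},{"angular":[0,0,0],"delta_pos":[0,0,0],"gripper":0},{"angular":[0,0,0],"delta_pos":[0,0,0],"gripper":0}]'
python3 -m crank '[{"angular":[0,0,0],"delta_pos":[0,0,0],"gripper":0},{"angular":[0,0,0],"delta_pos":[0,0,-0.5],"gripper":0},{"angular":[0,0,0],"delta_pos":[0,0,-1],"gripper":0},{"angular":[0,0,0],"delta_pos":[0,0,-1],"gripper":0},{"angular":[0,0,0],"delta_pos":[0,0,-0.7],"gripper":0},{"angular":[0,0,0],"delta_pos":[0,0,0],"gripper":0}]'
python3 - <<'E'
from lane import *
go(L(-.05,0,.148))
for c in ["wrist"]: cv2.imwrite(f"pics/{c}7.png",grab_frame(c)[:,:,::-1])
E
```

```text
time: 19.32
tool_pos: [0.4422, -0.2425, 0.0488]
tool_rot: [0.002, 0.671, 0.741, 0.0]
contact_force: [0.1, -1.2, 6.4]
gripper_width: 0.751
time: 20.08
tool_pos: [0.4416, -0.2418, 0.1447]
tool_rot: [0.002, 0.671, 0.741, 0.0]
contact_force: [-0.5, -0.4, -2.6]
gripper_width: 0.751
t 20.07 shift shares [ 8.04  6.94 -0.11] yaxis deg 5.7 tool z [ 0.004 -0.002 -1.   ]
```

View pics/wrist7.png

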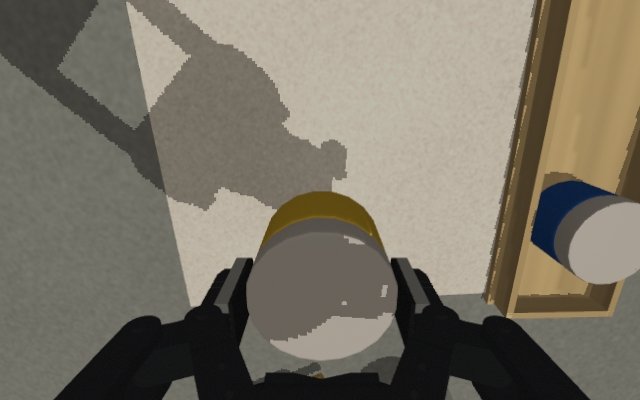

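```bash
python3 -m crank '[{"angular":[0,0,0],"delta_pos":[0,0,-1],"gripper":0},{"angular":[0,0,0],"delta_pos":[0.5,0,-1],"gripper":0},{"angular":[0,0,0],"delta_pos":[1,0,-0.8],"gripper":0},{"angular":[0,0,0],"delta_pos":[1,0,0],"gripper":0},{"angular":[0,0,0],"delta_pos":[1,0,0],"gripper":0},{"angular":[0,0,0],"delta_pos":[1,0,0],"gripper":0},{"angular":[0,0,0],"delta_pos":[1,0,0],"gripper":0},{"angular":[0,0,0],"delta_pos":[1,0,0],"gripper":0},{"angular":[0,0,0],"delta_pos":[1,0.3,0],"gripper":0},{"angular":[0,0,0],"delta_pos":[0.5,1,0],"gripper":0},{"angular":[0,0,0],"delta_pos":[0,1,0],"gripper":0},{"angular":[0,0,0],"delta_pos":[0,1,0],"gripper":0}]'
python3 -m crank '[{"angular":[0,0,0],"delta_pos":[0,1,0],"gripper":0},{"angular":[0,0,0],"delta_pos":[0,1,0],"gripper":0},{"angular":[0,0,0],"delta_pos":[0,1,0],"gripper":0},{"angular":[0,0,0],"delta_pos":[0,0.6,0],"gripper":0},{"angular":[0,0,0],"delta_pos":[0,0,0],"gripper":0},{"angular":[0,0,0],"delta_pos":[0,0,0],"gripper":0}]'
python3 - <<'E'
from lane import *
go(L(-.05,0,.058))
E
```

```text
time: 21.62
tool_pos: [0.5153, 0.008, 0.2242]
tool_rot: [-0.001, 0.671, 0.741, -0.001]
contact_force: [-0.5, -0.3, -2.0]
gripper_width: 0.746
time: 22.38
tool_pos: [0.6218, 0.018, 0.2249]
tool_rot: [-0.001, 0.671, 0.741, -0.001]
contact_force: [-1.2, 0.5, -2.3]
gripper_width: 0.749
t 22.38 shift shares [0.01 0.12 5.56] yaxis deg 5.7 tool z [-0.003  0.    -1.   ]
```

```bash
python3 -m crank '[{"angular":[0,0,0],"delta_pos":[0,0.08,1],"gripper":0},{"angular":[0,0,0],"delta_pos":[0,0,1],"gripper":0},{"angular":[0,0,0],"delta_pos":[0,0,1],"gripper":0},{"angular":[0,0,0],"delta_pos":[0,0,1],"gripper":0},{"angular":[0,0,0],"delta_pos":[0,0,0.8],"gripper":0},{"angular":[0,0,0],"delta_pos":[0,0,0.4],"gripper":0},{"angular":[0,0,0],"delta_pos":[0,0,0.15],"gripper":0},{"angular":[0,0,0],"delta_pos":[0,0,0.1],"gripper":0},{"angular":[0,0,0],"delta_pos":[0,0,0],"gripper":0},{"angular":[0,0,0],"delta_pos":[0,0,0],"gripper":0}]'
python3 -m crank '[{"angular":[0,0,0],"delta_pos":[0,0,0.07],"gripper":0},{"angular":[0,0,0],"delta_pos":[0,0,0],"gripper":0},{"angular":[0,0,0],"delta_pos":[0,0,0],"gripper":0}]'
```

```text
time: 23.62
tool_pos: [0.6259, 0.0182, 0.0638]
tool_rot: [0.001, 0.671, 0.741, 0.0]
contact_force: [-0.2, -0.2, -2.3]
gripper_width: 0.749
time: 24.0
tool_pos: [0.6253, 0.0182, 0.0607]
tool_rot: [-0.0, 0.671, 0.741, -0.0]
contact_force: [-0.1, 0.0, -2.6]
gripper_width: 0.745
```

```bash
python3 -m crank '[{"angular":[0,0,0],"delta_pos":[0,0,0.07],"gripper":0},{"angular":[0,0,0],"delta_pos":[0,0,0],"gripper":0},{"angular":[0,0,0],"delta_pos":[0,0,0],"gripper":0}]'
python3 -m crank '[{"angular":[0,0,0],"delta_pos":[0,0,0.05],"gripper":0},{"angular":[0,0,0],"delta_pos":[0,0,0],"gripper":0},{"angular":[0,0,0],"delta_pos":[0,0,0],"gripper":0}]'
```

```text
time: 24.38
tool_pos: [0.6253, 0.0182, 0.0586]
tool_rot: [-0.0, 0.671, 0.741, -0.0]
contact_force: [0.7, 0.4, -2.7]
gripper_width: 0.749
time: 24.75
tool_pos: [0.6253, 0.0182, 0.0572]
tool_rot: [-0.0, 0.671, 0.741, -0.0]
contact_force: [0.3, -0.1, -3.4]
gripper_width: 0.748
```

```bash
python3 -m crank '[{"angular":[0,0,0],"delta_pos":[0,0,0],"gripper":0.95},{"angular":[0,0,0],"delta_pos":[0,0,0],"gripper":0.95},{"angular":[0,0,0],"delta_pos":[0,0,0],"gripper":0.95},{"angular":[0,0,0],"delta_pos":[0,0,0],"gripper":0.95},{"angular":[0,0,0],"delta_pos":[0,0,0],"gripper":0},{"angular":[0,0,0],"delta_pos":[0,0,0],"gripper":0},{"angular":[0,0,0],"delta_pos":[0,0,0],"gripper":0},{"angular":[0,0,0],"delta_pos":[0,0,0],"gripper":0}]'
python3 -m crank '[{"angular":[0,0,0],"delta_pos":[-0.3,0,-0.02],"gripper":0},{"angular":[0,0,0],"delta_pos":[-0.3,0,0],"gripper":0},{"angular":[0,0,0],"delta_pos":[-0.3,0,0],"gripper":0},{"angular":[0,0,0],"delta_pos":[-0.3,0,0],"gripper":0},{"angular":[0,0,0],"delta_pos":[-0.3,0,0],"gripper":0}]'
python3 - <<'E'
from lane import *
go(L(.135,0,.057)); print(state()["contact_force"])
E
```

```text
time: 25.75
tool_pos: [0.6259, 0.0181, 0.0579]
tool_rot: [0.0, 0.671, 0.741, 0.0]
contact_force: [-0.0, -0.3, 4.9]
gripper_width: 0.751
time: 26.38
tool_pos: [0.6297, -0.0253, 0.0582]
tool_rot: [-0.001, 0.671, 0.741, 0.001]
contact_force: [-0.6, 4.1, 2.9]
gripper_width: 0.753
t 26.38 shift shares [-4.69  0.    0.02] yaxis deg 5.6 tool z [-0.001  0.004 -1.   ]
[-0.5980405   4.13170822  2.91510756]
```

```bash
python3 -m crank '[{"angular":[0,0,0],"delta_pos":[-0.4,0,0],"gripper":0},{"angular":[0,0,0],"delta_pos":[-0.4,0,0],"gripper":0},{"angular":[0,0,0],"delta_pos":[-0.4,0,0],"gripper":0},{"angular":[0,0,0],"delta_pos":[-0.4,0,0],"gripper":0},{"angular":[0,0,0],"delta_pos":[-0.4,0,0],"gripper":0},{"angular":[0,0,0],"delta_pos":[-0.4,0,0],"gripper":0},{"angular":[0,0,0],"delta_pos":[-0.4,0,0],"gripper":0},{"angular":[0,0,0],"delta_pos":[-0.4,0,0],"gripper":0},{"angular":[0,0,0],"delta_pos":[-0.4,0,0],"gripper":0},{"angular":[0,0,0],"delta_pos":[-0.4,0,0],"gripper":0},{"angular":[0,0,0],"delta_pos":[-0.4,0,0],"gripper":0},{"angular":[0,0,0],"delta_pos":[-0.2,0,0],"gripper":0}]'
python3 - <<'E'
from lane import *
go(L(.135,0,.057)); print(state()["contact_force"])
E
```

```text
time: 27.88
tool_pos: [0.6435, -0.1646, 0.058]
tool_rot: [-0.0, 0.672, 0.741, 0.0]
contact_force: [0.3, 2.5, -1.1]
gripper_width: 0.746
t 27.88 shift shares [-0.02  0.    0.03] yaxis deg 5.6 tool z [ 0.     0.001 -1.   ]
[ 0.26968044  2.47493745 -1.12592712]
```

```bash
python3 -m crank '[{"angular":[0,0,0],"delta_pos":[0,0,0],"gripper":1},{"angular":[0,0,0],"delta_pos":[0,0,0],"gripper":1},{"angular":[0,0,0],"delta_pos":[0,0,0],"gripper":1},{"angular":[0,0,0],"delta_pos":[0,0,-0.5],"gripper":1},{"angular":[0,0,0],"delta_pos":[0,0,-1],"gripper":1},{"angular":[0,0,0],"delta_pos":[0,0,-1],"gripper":1},{"angular":[0,0,0],"delta_pos":[0,0,-1],"gripper":1},{"angular":[0,0,0],"delta_pos":[0,-1,-1],"gripper":1},{"angular":[0,0,0],"delta_pos":[0,-1,-1],"gripper":1},{"angular":[0,0,0],"delta_pos":[0.5,-1,-1],"gripper":1},{"angular":[0,0,0],"delta_pos":[1,-1,-1],"gripper":1},{"angular":[0,0,0],"delta_pos":[0,0,0],"gripper":1}]'
python3 - <<'E'
from lane import *
for c in ["scene"]: cv2.imwrite(f"pics/{c}8.png",grab_frame(c)[110:310,210:450,::-1].repeat(3,0).repeat(3,1))
cv2.imwrite(f"pics/top8.png",grab_frame("top")[:,:,::-1])
go([.45,-.1,.3])
E
```

```text
time: 29.38
tool_pos: [0.5197, -0.1304, 0.2881]
tool_rot: [0.004, 0.671, 0.741, 0.001]
contact_force: [0.6, -0.6, 0.4]
gripper_width: 1.001
t 29.48 shift shares [ 1.26 -2.21 -0.54] yaxis deg 5.7 tool z [ 0.002 -0.001 -1.   ]
```

View pics/scene8.png

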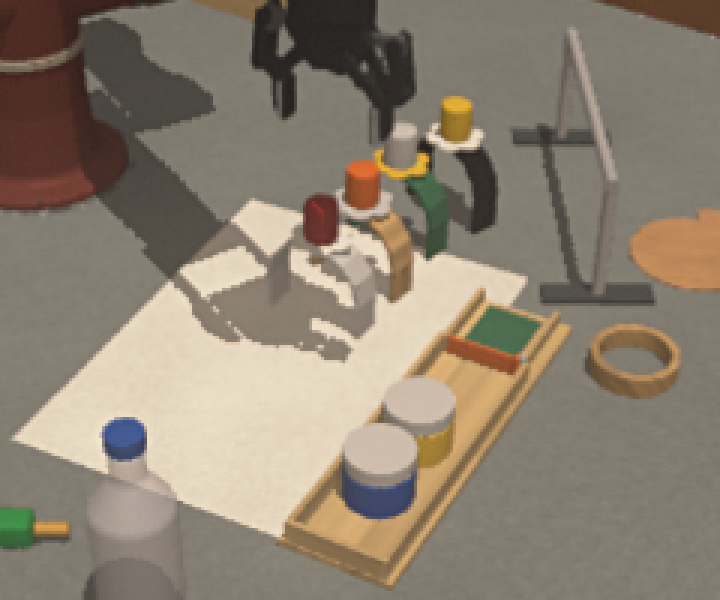

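Both jars stand beyond the gate, and the gate is shut. On to the bands.

```bash
python3 -m crank '[{"angular":[0,0,0],"delta_pos":[1,-1,0],"gripper":1},{"angular":[0,0,0],"delta_pos":[0.26,-1,0],"gripper":1},{"angular":[0,0,0],"delta_pos":[0,-0.2,0],"gripper":1},{"angular":[0,0,0],"delta_pos":[0,0,0],"gripper":1}]'
python3 - <<'E'
from lane import *
im=grab_frame("wrist");cv2.imwrite("pics/w9.png",im[:,:,::-1]);print(pose()[0]["tool_pos"])
for n in "abcd":
  for r in landmark_of("wrist",f"band_{n}_bud")[:1]: print(n,np.round(r["pixel"],1),round(r["conf"],2),atz("wrist",r["pixel"],.117).round(3))
E
```

```text
time: 29.98
tool_pos: [0.4505, -0.1003, 0.2823]
tool_rot: [-0.0, 0.672, 0.741, -0.0]
contact_force: [0.1, -0.4, 1.1]
gripper_width: 1.0
[ 0.45069835 -0.10031356  0.28240028]
b [333.4  25.5] 0.86 [0.448 0.03  0.117]
c [325. 126.] 0.7 [ 0.449 -0.049  0.117]
```

View pics/w9.png

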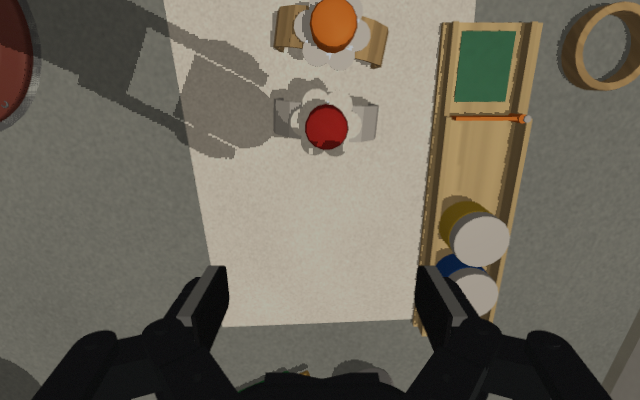

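```bash
python3 - <<'E'
from lane import *
go([.449,-.048,.121])
E
python3 -m crank '[{"angular":[0,0,0],"delta_pos":[0.87,0.12,0.37],"gripper":1},{"angular":[0,0,0],"delta_pos":[0.87,0,1],"gripper":1},{"angular":[0,0,0],"delta_pos":[0,0,1],"gripper":1},{"angular":[0,0,0],"delta_pos":[0,0,0],"gripper":1}]'
python3 - <<'E'
from lane import *
go([.449,-.048,.121])
E
```

```text
t 30.23 shift shares [1.73 0.12 5.39] yaxis deg 5.6 tool z [-0.001  0.    -1.   ]
time: 30.72
tool_pos: [0.4472, -0.0469, 0.209]
tool_rot: [-0.003, 0.671, 0.741, -0.001]
contact_force: [-0.6, 0.4, 0.5]
gripper_width: 1.001
t 30.73 shift shares [-0.05  0.07  2.93] yaxis deg 5.7 tool z [-0.006  0.002 -1.   ]
```

```bash
python3 -m crank '[{"angular":[0,0,0],"delta_pos":[0,0,1],"gripper":1},{"angular":[0,0,0],"delta_pos":[0,0,1],"gripper":1},{"angular":[0,0,0],"delta_pos":[0,0,0.9],"gripper":1},{"angular":[0,0,0],"delta_pos":[0,0,0],"gripper":1},{"angular":[0,0,0],"delta_pos":[0,0,0],"gripper":1},{"angular":[0,0,0],"delta_pos":[0,0,0],"gripper":0},{"angular":[0,0,0],"delta_pos":[0,0,0],"gripper":0},{"angular":[0,0,0],"delta_pos":[0,0,0],"gripper":0},{"angular":[0,0,0],"delta_pos":[0,0,0],"gripper":0},{"angular":[0,0,0],"delta_pos":[0,0,0],"gripper":0},{"angular":[0,0,0],"delta_pos":[0,0,0],"gripper":0}]'
python3 - <<'E'
from lane import *
for c in ["scene"]: cv2.imwrite(f"pics/{c}9.png",grab_frame(c)[110:310,210:450,::-1].repeat(3,0).repeat(3,1))
E
```

```text
time: 32.1
tool_pos: [0.4492, -0.0477, 0.1256]
tool_rot: [0.001, 0.671, 0.741, 0.0]
contact_force: [1.2, 0.8, 5.9]
gripper_width: 0.399
```

View pics/scene9.png

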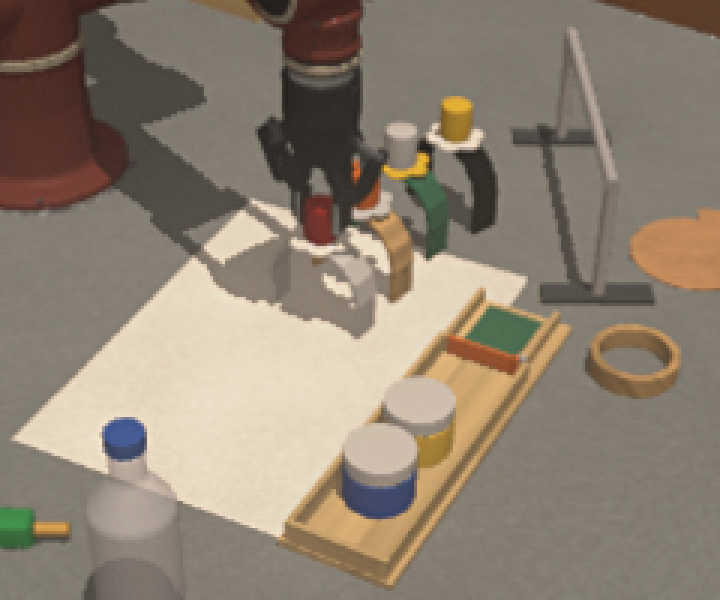

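```bash
python3 -m crank '[{"angular":[0,0,0],"delta_pos":[0,0,-0.5],"gripper":0},{"angular":[0,0,0],"delta_pos":[0,0,-1],"gripper":0},{"angular":[0,0,0],"delta_pos":[0,0,-1],"gripper":0},{"angular":[0,0,0],"delta_pos":[0,0,-1],"gripper":0},{"angular":[0,0,0],"delta_pos":[0,0,-1],"gripper":0},{"angular":[0,0,-0.9],"delta_pos":[0,0,-1],"gripper":0},{"angular":[0,0,-0.9],"delta_pos":[0,0,-1],"gripper":0},{"angular":[0,0,-0.9],"delta_pos":[0,0,-1],"gripper":0},{"angular":[0,0,-0.9],"delta_pos":[0,0,0],"gripper":0},{"angular":[0,0,-0.9],"delta_pos":[0,0,0],"gripper":0},{"angular":[0,0,-0.9],"delta_pos":[0,0,0],"gripper":0},{"angular":[0,0,-0.9],"delta_pos":[0,0,0],"gripper":0}]'
python3 - <<'E'
from lane import *
go([.639,.190,.345])
cv2.imwrite("pics/w10.png",grab_frame("wrist")[:,:,::-1])
E
```

```text
time: 33.65
tool_pos: [0.448, -0.0474, 0.3494]
tool_rot: [-0.001, 0.444, 0.896, -0.0]
contact_force: [0.2, -0.0, -0.7]
gripper_width: 0.403
t 33.65 shift shares [2.44 9.86 0.14] yaxis deg 37.3 tool z [-0.001  0.    -1.   ]
```

View pics/w10.png

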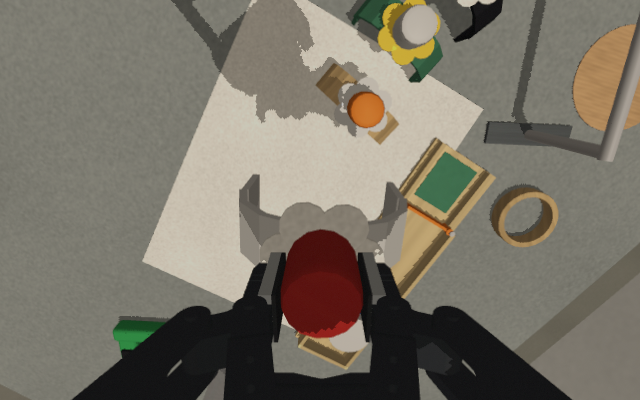

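```bash
python3 -m crank '[{"angular":[0,0,0],"delta_pos":[0.2,0.8,0],"gripper":0},{"angular":[0,0,0],"delta_pos":[0.3,1,0],"gripper":0},{"angular":[0,0,0],"delta_pos":[0.3,1,0],"gripper":0},{"angular":[0,0,0],"delta_pos":[0.3,1,0],"gripper":0},{"angular":[0,0,0],"delta_pos":[0.3,1,0],"gripper":0},{"angular":[0,0,0],"delta_pos":[0.3,1,0],"gripper":0},{"angular":[0,0,0],"delta_pos":[0.3,1,0],"gripper":0},{"angular":[0,0,0],"delta_pos":[0.3,1,0],"gripper":0},{"angular":[0,0,0],"delta_pos":[0.1,1,0],"gripper":0},{"angular":[0,0,0],"delta_pos":[0,0.7,0],"gripper":0},{"angular":[0,0,0],"delta_pos":[0,0.36,0],"gripper":0},{"angular":[0,0,0],"delta_pos":[0,0,0],"gripper":0}]'
python3 -m crank '[{"angular":[0,0,0],"delta_pos":[0,0,0],"gripper":0},{"angular":[0,0,0],"delta_pos":[0,0,0],"gripper":0}]'
python3 - <<'E'
from lane import *
go([.639,.190,.19])
cv2.imwrite("pics/w11.png",grab_frame("wrist")[:,:,::-1])
cv2.imwrite("pics/top11.png",grab_frame("top")[120:310,130:410,::-1].repeat(2,0).repeat(2,1))
cv2.imwrite("pics/scene11.png",grab_frame("scene")[60:310,210:480,::-1].repeat(2,0).repeat(2,1))
E
```

```text
time: 35.2
tool_pos: [0.6407, 0.1885, 0.3492]
tool_rot: [-0.0, 0.445, 0.896, -0.0]
contact_force: [0.6, -0.7, -1.4]
gripper_width: 0.401
time: 35.45
tool_pos: [0.6405, 0.188, 0.35]
tool_rot: [0.0, 0.445, 0.895, 0.0]
contact_force: [-0.2, 1.1, -1.5]
gripper_width: 0.404
t 35.45 shift shares [ 0.08 -0.    5.33] yaxis deg 37.1 tool z [ 0. -0. -1.]
```

View pics/w11.png

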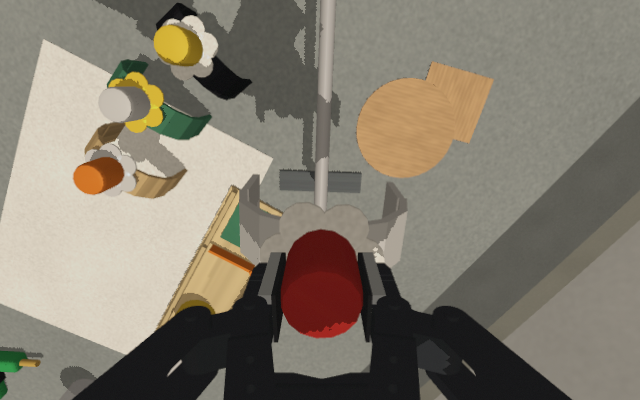

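View pics/scene11.png

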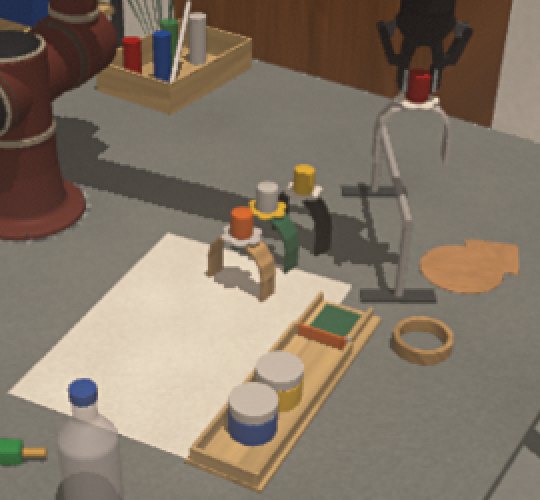

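```bash
python3 - <<'E'
from lane import *
print(atz("wrist",(320,181),0.006),atz("wrist",(326,20),.147),atz("wrist",(320,195),.147))
d=np.array([.573,-.82]);c=np.array([.579,.276])
for p in [atz("wrist",(320,181),0.006),atz("wrist",(326,20),.147),atz("wrist",(320,195),.147)]:
    v=p[:2]-c;print("s",v@d,"perp",v@[.82,.573])
E
```

```text
[0.66889317 0.14827383 0.006     ] [0.55972142 0.30254436 0.147     ] [0.65431359 0.16836116 0.147     ]
s 0.1562442419965871 perp 0.0005253032298889028
s -0.032813005788491605 perp -0.0005985152148651134
s 0.1314185311372572 perp 8.008747611335743e-05
```

View pics/top11.png

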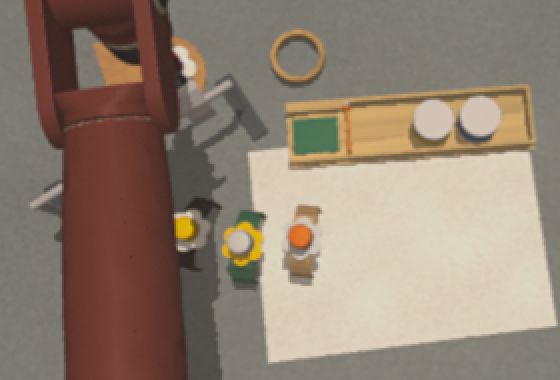

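```bash
python3 -m crank '[{"angular":[0,0,0],"delta_pos":[0.4,0,0],"gripper":0},{"angular":[0,0,0],"delta_pos":[0,0,0.6],"gripper":0},{"angular":[0,0,0],"delta_pos":[0,0,0.8],"gripper":0},{"angular":[0,0,0],"delta_pos":[0,0,0.8],"gripper":0},{"angular":[0,0,0],"delta_pos":[0,0,0.8],"gripper":0},{"angular":[0,0,0],"delta_pos":[0,0,0.8],"gripper":0},{"angular":[0,0,0],"delta_pos":[0,0,0.8],"gripper":0},{"angular":[0,0,0],"delta_pos":[0,0,0.4],"gripper":0},{"angular":[0,0,0],"delta_pos":[0,0,0.2],"gripper":0},{"angular":[0,0,0],"delta_pos":[0,0,0],"gripper":0},{"angular":[0,0,0],"delta_pos":[0,0,0],"gripper":0}]'
python3 - <<'E'
from lane import *
cv2.imwrite("pics/scene12.png",grab_frame("scene")[100:260,350:480,::-1].repeat(4,0).repeat(4,1)[:600])
go([.632,.200,.1856])
E
```

```text
time: 36.98
tool_pos: [0.6342, 0.1982, 0.195]
tool_rot: [0.001, 0.445, 0.896, 0.001]
contact_force: [-0.7, 0.4, 0.3]
gripper_width: 0.407
t 37.02 shift shares [ 0.09 -0.02  0.31] yaxis deg 37.2 tool z [ 0.002  0.    -1.   ]
```

View pics/scene12.png

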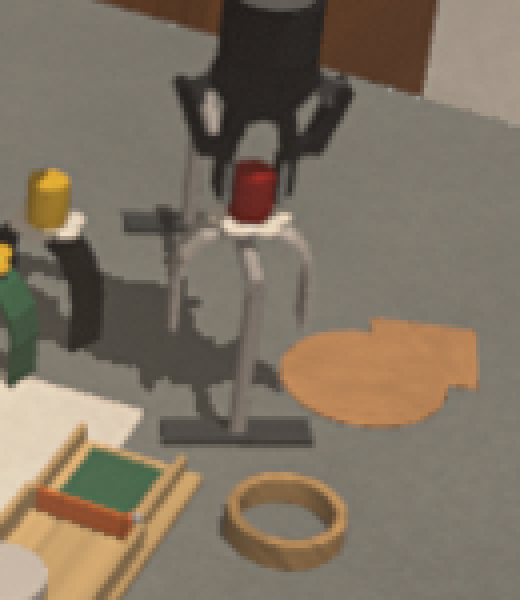

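```bash
python3 -m crank '[{"angular":[0,0,0],"delta_pos":[0,0,0.15],"gripper":0},{"angular":[0,0,0],"delta_pos":[0,0,0],"gripper":0},{"angular":[0,0,0],"delta_pos":[0,0,0],"gripper":0}]'
python3 -m crank '[{"angular":[0,0,0],"delta_pos":[0,0,0.08],"gripper":0},{"angular":[0,0,0],"delta_pos":[0,0,0],"gripper":0},{"angular":[0,0,0],"delta_pos":[0,0,0],"gripper":0}]'
```

```text
time: 37.4
tool_pos: [0.6335, 0.198, 0.1891]
tool_rot: [-0.0, 0.445, 0.896, -0.0]
contact_force: [1.1, 1.1, -0.7]
gripper_width: 0.405
time: 37.78
tool_pos: [0.6335, 0.1981, 0.1867]
tool_rot: [-0.0, 0.445, 0.896, -0.0]
contact_force: [0.6, 0.1, -0.5]
gripper_width: 0.404
```

```bash
python3 -m crank '[{"angular":[0,0,0],"delta_pos":[0,0,0.05],"gripper":0},{"angular":[0,0,0],"delta_pos":[0,0,0],"gripper":0},{"angular":[0,0,0],"delta_pos":[0,0,0],"gripper":0}]'
python3 -m crank '[{"angular":[0,0,0],"delta_pos":[0,0,0],"gripper":0.6},{"angular":[0,0,0],"delta_pos":[0,0,0],"gripper":0.8},{"angular":[0,0,0],"delta_pos":[0,0,0],"gripper":1},{"angular":[0,0,0],"delta_pos":[0,0,0],"gripper":1},{"angular":[0,0,0],"delta_pos":[0,0,0],"gripper":1},{"angular":[0,0,0],"delta_pos":[0,0,-0.5],"gripper":1},{"angular":[0,0,0],"delta_pos":[0,0,-1],"gripper":1},{"angular":[0,0,0],"delta_pos":[0,0,-1],"gripper":1},{"angular":[0,0,0],"delta_pos":[0,0,-1],"gripper":1},{"angular":[0,0,0],"delta_pos":[0,0,-0.5],"gripper":1},{"angular":[0,0,0],"delta_pos":[0,0,0],"gripper":1}]'
python3 - <<'E'
from lane import *
cv2.imwrite("pics/scene13.png",grab_frame("scene")[100:260,350:480,::-1].repeat(4,0).repeat(4,1)[:600])
go([.448,.029,.30])
E
```

```text
time: 38.15
tool_pos: [0.6337, 0.1981, 0.1856]
tool_rot: [0.0, 0.445, 0.896, 0.0]
contact_force: [0.8, -0.1, 0.7]
gripper_width: 0.403
time: 39.52
tool_pos: [0.6342, 0.1982, 0.3073]
tool_rot: [0.001, 0.445, 0.896, 0.001]
contact_force: [0.3, 0.1, 0.3]
gripper_width: 0.998
t 39.58 shift shares [-0.76 -8.33  0.18] yaxis deg 37.2 tool z [ 0.  0. -1.]
```

View pics/scene13.png

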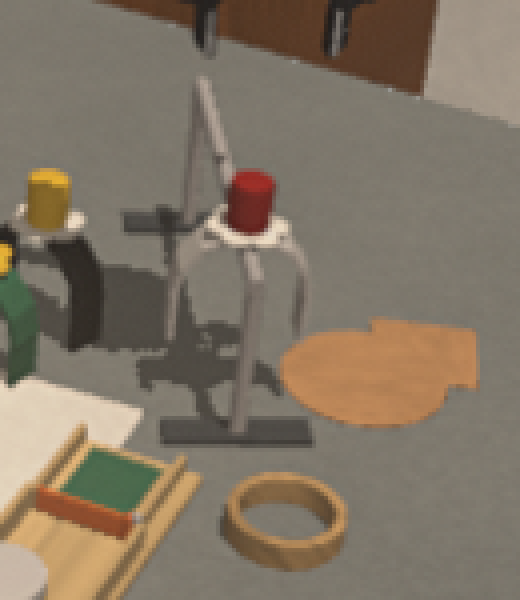

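```bash
python3 -m crank '[{"angular":[0,0,0],"delta_pos":[-0.1,-1,0],"gripper":1},{"angular":[0,0,0],"delta_pos":[-0.1,-1,0],"gripper":1},{"angular":[0,0,0],"delta_pos":[-0.1,-1,0],"gripper":1},{"angular":[0,0,0],"delta_pos":[-0.1,-1,0],"gripper":1},{"angular":[0,0,0],"delta_pos":[-0.1,-1,0],"gripper":1},{"angular":[0,0,0],"delta_pos":[-0.1,-1,0],"gripper":1},{"angular":[0,0,0],"delta_pos":[-0.1,-1,0],"gripper":1},{"angular":[0,0,0],"delta_pos":[-0.06,-1,0],"gripper":1},{"angular":[0,0,0],"delta_pos":[0,-0.3,0],"gripper":1}]'
python3 -m crank '[{"angular":[0,0,0.95],"delta_pos":[0,0,0.3],"gripper":1},{"angular":[0,0,0.95],"delta_pos":[0,0,0.5],"gripper":1},{"angular":[0,0,0.95],"delta_pos":[0,0,0.5],"gripper":1},{"angular":[0,0,0.95],"delta_pos":[0,0,0.5],"gripper":1},{"angular":[0,0,0.95],"delta_pos":[0,0,0.5],"gripper":1},{"angular":[0,0,0.95],"delta_pos":[0,0,0.5],"gripper":1},{"angular":[0,0,0.95],"delta_pos":[0,0,0.2],"gripper":1},{"angular":[0,0,0.95],"delta_pos":[0,0,0],"gripper":1},{"angular":[0,0,0.95],"delta_pos":[0,0,0],"gripper":1},{"angular":[0,0,0],"delta_pos":[0,0,0],"gripper":1},{"angular":[0,0,0],"delta_pos":[0,0,0],"gripper":1}]'
python3 - <<'E'
from lane import *
go([.448,.0293,.121])
cv2.imwrite("pics/w14.png",grab_frame("wrist")[:,:,::-1])
E
```

```text
time: 40.7
tool_pos: [0.4476, 0.0289, 0.3036]
tool_rot: [-0.001, 0.446, 0.895, -0.0]
contact_force: [0.4, 0.2, -0.3]
gripper_width: 1.0
time: 42.08
tool_pos: [0.4488, 0.0297, 0.2147]
tool_rot: [-0.0, 0.74, 0.672, -0.0]
contact_force: [-0.0, 0.6, -0.8]
gripper_width: 1.001
t 42.08 shift shares [-0.02 -0.02  3.12] yaxis deg -5.5 tool z [-0.001  0.    -1.   ]
```

View pics/w14.png

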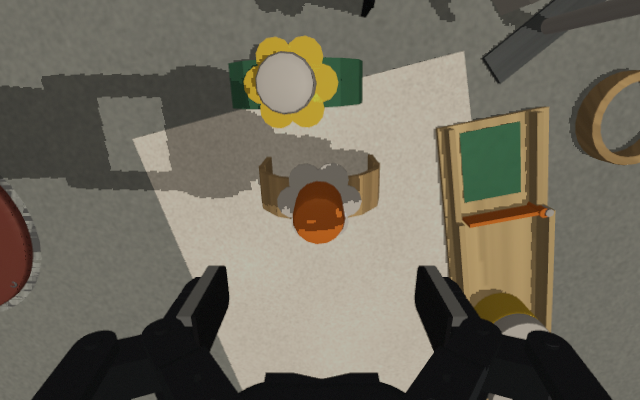

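```bash
python3 - <<'E'
from lane import *
print(atz("wrist",(286,82),.139))
E
python3 -m crank '[{"angular":[0,0,0],"delta_pos":[0,0,1],"gripper":1},{"angular":[0,0,0],"delta_pos":[0,0,1],"gripper":1},{"angular":[0,0,0],"delta_pos":[0,0,1],"gripper":1},{"angular":[0,0,0],"delta_pos":[0,0,0.1],"gripper":1},{"angular":[0,0,0],"delta_pos":[0,0,0],"gripper":1},{"angular":[0,0,0],"delta_pos":[0,0,0],"gripper":0},{"angular":[0,0,0],"delta_pos":[0,0,0],"gripper":0},{"angular":[0,0,0],"delta_pos":[0,0,0],"gripper":0},{"angular":[0,0,0],"delta_pos":[0,0,0],"gripper":0},{"angular":[0,0,0],"delta_pos":[0,0,0],"gripper":0},{"angular":[0,0,0],"delta_pos":[0,0,0],"gripper":0}]'
python3 -m crank '[{"angular":[0,0,0],"delta_pos":[0,0,-0.5],"gripper":0},{"angular":[0,0,0],"delta_pos":[0,0,-1],"gripper":0},{"angular":[0,0,0],"delta_pos":[0,0,-1],"gripper":0},{"angular":[0,0,0],"delta_pos":[0,0,-1],"gripper":0},{"angular":[0,0,-0.9],"delta_pos":[0,0,-1],"gripper":0},{"angular":[0,0,-0.9],"delta_pos":[0,0,-1],"gripper":0},{"angular":[0,0,-0.9],"delta_pos":[0,0,-1],"gripper":0},{"angular":[0,0,-0.9],"delta_pos":[0,0,-1],"gripper":0},{"angular":[0,0,-0.9],"delta_pos":[0,0,0],"gripper":0},{"angular":[0,0,-0.9],"delta_pos":[0,0,0],"gripper":0},{"angular":[0,0,-0.9],"delta_pos":[0,0,0],"gripper":0},{"angular":[0,0,-0.9],"delta_pos":[0,0,0],"gripper":0}]'
python3 -m crank '[{"angular":[0,0,-0.9],"delta_pos":[0,0,0],"gripper":0},{"angular":[0,0,0],"delta_pos":[0,0,0],"gripper":0}]'
python3 - <<'E'
from lane import *
go([.594,.255,.345])
cv2.imwrite("pics/w15.png",grab_frame("wrist")[:,:,::-1])
E
```

```text
[0.43713026 0.1178145  0.139     ]
time: 43.5
tool_pos: [0.4493, 0.0294, 0.123]
tool_rot: [0.0, 0.741, 0.672, 0.0]
contact_force: [-1.6, 0.4, 5.7]
gripper_width: 0.407
time: 45.0
tool_pos: [0.4486, 0.0295, 0.3474]
tool_rot: [-0.0, 0.496, 0.868, -0.0]
contact_force: [-0.1, -0.8, -1.2]
gripper_width: 0.408
time: 45.25
tool_pos: [0.4486, 0.0296, 0.3473]
tool_rot: [-0.0, 0.463, 0.886, -0.0]
contact_force: [0.1, -0.7, -0.5]
gripper_width: 0.408
t 45.25 shift shares [3.4  8.27 0.08] yaxis deg 34.9 tool z [-0.  0. -1.]
```

View pics/w15.png

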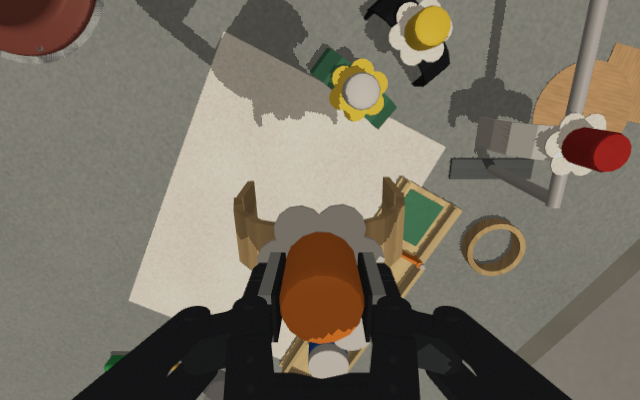

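```bash
python3 -m crank '[{"angular":[0,0,0],"delta_pos":[0.4,0.8,0],"gripper":0},{"angular":[0,0,0],"delta_pos":[0.4,1,0],"gripper":0},{"angular":[0,0,0],"delta_pos":[0.4,1,0],"gripper":0},{"angular":[0,0,0],"delta_pos":[0.4,1,0],"gripper":0},{"angular":[0,0,0],"delta_pos":[0.4,1,0],"gripper":0},{"angular":[0,0,0],"delta_pos":[0.4,1,0],"gripper":0},{"angular":[0,0,0],"delta_pos":[0.4,1,0],"gripper":0},{"angular":[0,0,0],"delta_pos":[0.4,0.8,0],"gripper":0},{"angular":[0,0,0],"delta_pos":[0.2,0.45,0],"gripper":0},{"angular":[0,0,0],"delta_pos":[0,0.22,0],"gripper":0},{"angular":[0,0,0],"delta_pos":[0,0,0],"gripper":0},{"angular":[0,0,0],"delta_pos":[0,0,0],"gripper":0}]'
python3 - <<'E'
from lane import *
go([.594,.255,.183])
cv2.imwrite("pics/w16.png",grab_frame("wrist")[:,:,::-1])
E
```

```text
time: 46.8
tool_pos: [0.5939, 0.2544, 0.3475]
tool_rot: [0.0, 0.463, 0.886, -0.0]
contact_force: [-0.2, 0.9, -1.1]
gripper_width: 0.403
t 46.8 shift shares [0.01 0.01 5.48] yaxis deg 34.9 tool z [ 0. -0. -1.]
```

View pics/w16.png

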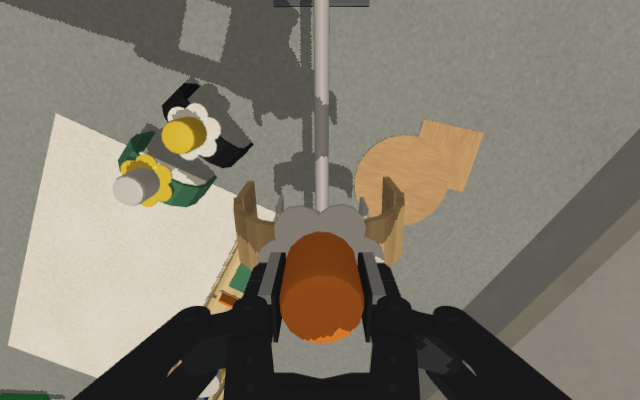

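The bar is centred (column 321) between the legs at 236 and 404. Descending.

```bash
python3 -m crank '[{"angular":[0,0,0],"delta_pos":[0,0,0.6],"gripper":0},{"angular":[0,0,0],"delta_pos":[0,0,0.8],"gripper":0},{"angular":[0,0,0],"delta_pos":[0,0,0.8],"gripper":0},{"angular":[0,0,0],"delta_pos":[0,0,0.8],"gripper":0},{"angular":[0,0,0],"delta_pos":[0,0,0.8],"gripper":0},{"angular":[0,0,0],"delta_pos":[0,0,0.8],"gripper":0},{"angular":[0,0,0],"delta_pos":[0,0,0.5],"gripper":0},{"angular":[0,0,0],"delta_pos":[0,0,0.2],"gripper":0},{"angular":[0,0,0],"delta_pos":[0,0,0.05],"gripper":0},{"angular":[0,0,0],"delta_pos":[0,0,0],"gripper":0},{"angular":[0,0,0],"delta_pos":[0,0,0],"gripper":0}]'
```

```text
time: 48.22
tool_pos: [0.5945, 0.2553, 0.1879]
tool_rot: [0.001, 0.462, 0.887, 0.001]
contact_force: [0.1, 0.7, -0.9]
gripper_width: 0.405
```

```bash
python3 -m crank '[{"angular":[0,0,0],"delta_pos":[0,0,0.08],"gripper":0},{"angular":[0,0,0],"delta_pos":[0,0,0],"gripper":0},{"angular":[0,0,0],"delta_pos":[0,0,0],"gripper":0}]'
python3 -m crank '[{"angular":[0,0,0],"delta_pos":[0,0,0.05],"gripper":0},{"angular":[0,0,0],"delta_pos":[0,0,0],"gripper":0},{"angular":[0,0,0],"delta_pos":[0,0,0],"gripper":0}]'
```

```text
time: 48.6
tool_pos: [0.594, 0.2551, 0.1844]
tool_rot: [-0.0, 0.462, 0.887, -0.0]
contact_force: [0.9, 0.9, -0.6]
gripper_width: 0.41
time: 48.98
tool_pos: [0.594, 0.2551, 0.1829]
tool_rot: [-0.0, 0.463, 0.887, -0.0]
contact_force: [-0.2, 0.9, -1.2]
gripper_width: 0.407
```

```bash
python3 -m crank '[{"angular":[0,0,0],"delta_pos":[0,0,0.03],"gripper":0},{"angular":[0,0,0],"delta_pos":[0,0,0],"gripper":0},{"angular":[0,0,0],"delta_pos":[0,0,0],"gripper":0.6},{"angular":[0,0,0],"delta_pos":[0,0,0],"gripper":0.8},{"angular":[0,0,0],"delta_pos":[0,0,0],"gripper":1},{"angular":[0,0,0],"delta_pos":[0,0,0],"gripper":1},{"angular":[0,0,0],"delta_pos":[0,0,0],"gripper":1},{"angular":[0,0,0],"delta_pos":[0,0,-0.5],"gripper":1},{"angular":[0,0,0],"delta_pos":[0,0,-1],"gripper":1},{"angular":[0,0,0],"delta_pos":[0,0,-1],"gripper":1},{"angular":[0,0,0],"delta_pos":[0,0,-1],"gripper":1},{"angular":[0,0,0],"delta_pos":[0,0,-0.5],"gripper":1}]'
python3 - <<'E'
from lane import *
cv2.imwrite("pics/scene17.png",grab_frame("scene")[100:260,310:480,::-1].repeat(4,0).repeat(4,1)[:600])
go([.4368,.1176,.30])
E
```

```text
time: 50.48
tool_pos: [0.5948, 0.2554, 0.3057]
tool_rot: [0.002, 0.462, 0.887, 0.002]
contact_force: [-0.8, 0.2, 0.3]
gripper_width: 1.003
t 50.52 shift shares [-0.75 -6.96  0.19] yaxis deg 34.9 tool z [ 0.006  0.002 -1.   ]
```

View pics/scene17.png

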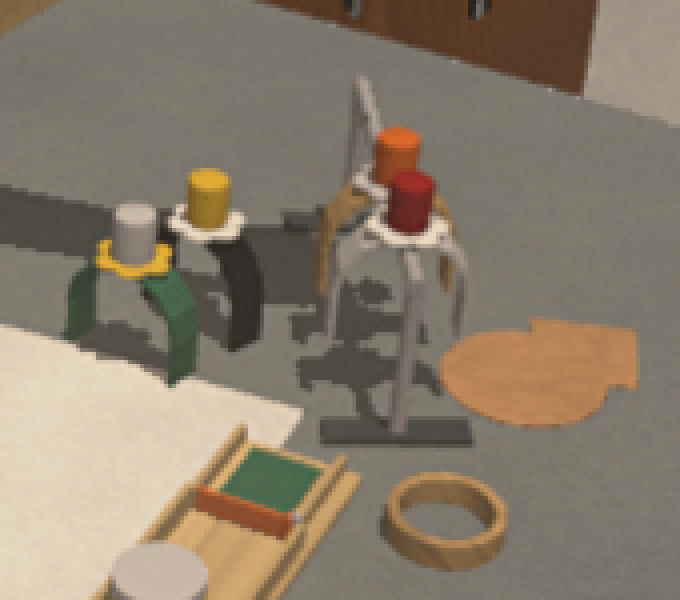

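```bash
python3 -m crank '[{"angular":[0,0,0],"delta_pos":[-0.1,-1,0],"gripper":1},{"angular":[0,0,0],"delta_pos":[-0.1,-1,0],"gripper":1},{"angular":[0,0,0],"delta_pos":[-0.1,-1,0],"gripper":1},{"angular":[0,0,0],"delta_pos":[-0.1,-1,0],"gripper":1},{"angular":[0,0,0],"delta_pos":[-0.1,-1,0],"gripper":1},{"angular":[0,0,0],"delta_pos":[-0.15,-1,0],"gripper":1},{"angular":[0,0,0],"delta_pos":[-0.1,-0.7,0],"gripper":1},{"angular":[0,0,0],"delta_pos":[0,-0.26,0],"gripper":1}]'
python3 -m crank '[{"angular":[0,0,0.8],"delta_pos":[0,0,0.3],"gripper":1},{"angular":[0,0,0.8],"delta_pos":[0,0,0.5],"gripper":1},{"angular":[0,0,0.8],"delta_pos":[0,0,0.5],"gripper":1},{"angular":[0,0,0.8],"delta_pos":[0,0,0.5],"gripper":1},{"angular":[0,0,0.8],"delta_pos":[0,0,0.5],"gripper":1},{"angular":[0,0,0.8],"delta_pos":[0,0,0.5],"gripper":1},{"angular":[0,0,0.8],"delta_pos":[0,0,0.2],"gripper":1},{"angular":[0,0,0.8],"delta_pos":[0,0,0],"gripper":1},{"angular":[0,0,0.8],"delta_pos":[0,0,0],"gripper":1},{"angular":[0,0,0.8],"delta_pos":[0,0,0],"gripper":1},{"angular":[0,0,0],"delta_pos":[0,0,0],"gripper":1},{"angular":[0,0,0],"delta_pos":[0,0,0],"gripper":1}]'
python3 - <<'E'
from lane import *
go([.4368,.1176,.121])
cv2.imwrite("pics/w18.png",grab_frame("wrist")[:,:,::-1])
E
```

```text
time: 51.52
tool_pos: [0.4349, 0.1167, 0.3013]
tool_rot: [-0.0, 0.463, 0.886, -0.0]
contact_force: [-0.0, 0.6, 0.4]
gripper_width: 0.999
time: 53.02
tool_pos: [0.4356, 0.1173, 0.2118]
tool_rot: [-0.0, 0.737, 0.675, -0.0]
contact_force: [0.3, -0.3, -0.2]
gripper_width: 0.998
t 53.02 shift shares [0.01 0.04 3.03] yaxis deg -5.0 tool z [-0.  0. -1.]
```

View pics/w18.png

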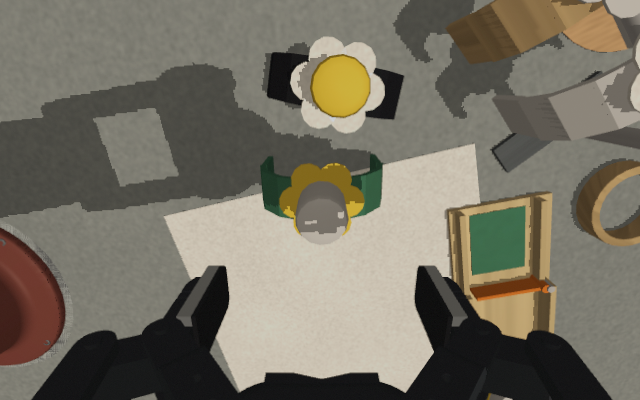

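```bash
python3 - <<'E'
from lane import *
print(atz("wrist",(341,85.5),.139))
E
python3 -m crank '[{"angular":[0,0,0],"delta_pos":[0,0.03,1],"gripper":1},{"angular":[0,0,0],"delta_pos":[0,0,1],"gripper":1},{"angular":[0,0,0],"delta_pos":[0,0,0.98],"gripper":1},{"angular":[0,0,0],"delta_pos":[0,0,0],"gripper":1},{"angular":[0,0,0],"delta_pos":[0,0,0],"gripper":1},{"angular":[0,0,0],"delta_pos":[0,0,0],"gripper":0},{"angular":[0,0,0],"delta_pos":[0,0,0],"gripper":0},{"angular":[0,0,0],"delta_pos":[0,0,0],"gripper":0},{"angular":[0,0,0],"delta_pos":[0,0,0],"gripper":0},{"angular":[0,0,0],"delta_pos":[0,0,0],"gripper":0},{"angular":[0,0,0],"delta_pos":[0,0,0],"gripper":0}]'
python3 -m crank '[{"angular":[0,0,0],"delta_pos":[0,0,-0.5],"gripper":0},{"angular":[0,0,0],"delta_pos":[0,0,-1],"gripper":0},{"angular":[0,0,0],"delta_pos":[0,0,-1],"gripper":0},{"angular":[0,0,0],"delta_pos":[0,0,-1],"gripper":0},{"angular":[0,0,-0.9],"delta_pos":[0,0,-1],"gripper":0},{"angular":[0,0,-0.9],"delta_pos":[0,0,-1],"gripper":0},{"angular":[0,0,-0.9],"delta_pos":[0,0,-1],"gripper":0},{"angular":[0,0,-0.9],"delta_pos":[0,0,-1],"gripper":0},{"angular":[0,0,-0.9],"delta_pos":[0,0,0],"gripper":0},{"angular":[0,0,-0.9],"delta_pos":[0,0,0],"gripper":0},{"angular":[0,0,-0.9],"delta_pos":[0,0,0],"gripper":0},{"angular":[0,0,-0.9],"delta_pos":[0,0,0],"gripper":0}]'
python3 -m crank '[{"angular":[0,0,-0.8],"delta_pos":[0,0,0],"gripper":0},{"angular":[0,0,0],"delta_pos":[0,0,0],"gripper":0}]'
python3 - <<'E'
from lane import *
go([.556,.309,.345])
cv2.imwrite("pics/w19.png",grab_frame("wrist")[:,:,::-1])
E
```

```text
[0.45441871 0.20065417 0.139     ]
time: 54.45
tool_pos: [0.4368, 0.1172, 0.1235]
tool_rot: [0.0, 0.738, 0.675, 0.0]
contact_force: [-2.6, -0.5, 5.0]
gripper_width: 0.403
time: 55.95
tool_pos: [0.4364, 0.1171, 0.348]
tool_rot: [0.0, 0.492, 0.871, 0.0]
contact_force: [0.3, -0.7, -1.1]
gripper_width: 0.403
time: 56.2
tool_pos: [0.4364, 0.117, 0.3479]
tool_rot: [0.0, 0.463, 0.886, 0.0]
contact_force: [0.1, 0.7, -0.9]
gripper_width: 0.405
t 56.2 shift shares [2.97 6.93 0.1 ] yaxis deg 34.9 tool z [ 0. -0. -1.]
```

View pics/w19.png

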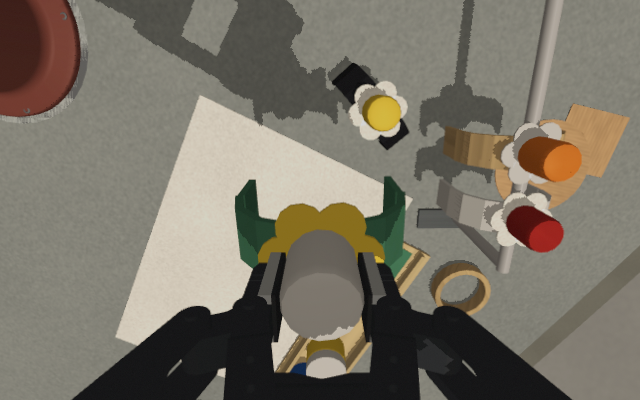

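```bash
python3 -m crank '[{"angular":[0,0,0],"delta_pos":[0.4,0.8,0],"gripper":0},{"angular":[0,0,0],"delta_pos":[0.5,1,0],"gripper":0},{"angular":[0,0,0],"delta_pos":[0.5,1,0],"gripper":0},{"angular":[0,0,0],"delta_pos":[0.5,1,0],"gripper":0},{"angular":[0,0,0],"delta_pos":[0.5,1,0],"gripper":0},{"angular":[0,0,0],"delta_pos":[0.4,1,0],"gripper":0},{"angular":[0,0,0],"delta_pos":[0.17,0.7,0],"gripper":0},{"angular":[0,0,0],"delta_pos":[0,0.43,0],"gripper":0},{"angular":[0,0,0],"delta_pos":[0,0,0],"gripper":0},{"angular":[0,0,0],"delta_pos":[0,0,0],"gripper":0},{"angular":[0,0,0],"delta_pos":[0,0,0],"gripper":0}]'
python3 - <<'E'
from lane import *
go([.556,.309,.1835])
cv2.imwrite("pics/w20.png",grab_frame("wrist")[:,:,::-1])
E
```

```text
time: 57.62
tool_pos: [0.5558, 0.3086, 0.3479]
tool_rot: [0.0, 0.463, 0.886, 0.0]
contact_force: [0.6, -0.2, -1.1]
gripper_width: 0.403
t 57.62 shift shares [0.01 0.01 5.48] yaxis deg 34.9 tool z [ 0.  0. -1.]
```

View pics/w20.png

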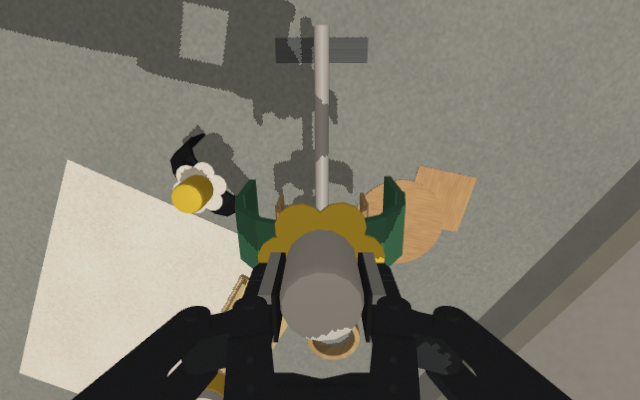

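```bash
python3 - <<'E'
from lane import *
d=np.array([.573,-.82]);c=np.array([.575,.282])
for p in [atz("wrist",(321,50),0.006),atz("wrist",(321,25),.147)]:
    v=p[:2]-c;print("s",v@d,"perp",v@[.82,.573])
E
python3 -m crank '[{"angular":[0,0,0],"delta_pos":[0,0,0.6],"gripper":0},{"angular":[0,0,0],"delta_pos":[0,0,0.8],"gripper":0},{"angular":[0,0,0],"delta_pos":[0,0,0.8],"gripper":0},{"angular":[0,0,0],"delta_pos":[0,0,0.8],"gripper":0},{"angular":[0,0,0],"delta_pos":[0,0,0.8],"gripper":0},{"angular":[0,0,0],"delta_pos":[0,0,0.8],"gripper":0},{"angular":[0,0,0],"delta_pos":[0,0,0.5],"gripper":0},{"angular":[0,0,0],"delta_pos":[0,0,0.2],"gripper":0},{"angular":[0,0,0],"delta_pos":[0,0,0.13],"gripper":0},{"angular":[0,0,0],"delta_pos":[0,0,0],"gripper":0},{"angular":[0,0,0],"delta_pos":[0,0,0],"gripper":0},{"angular":[0,0,0],"delta_pos":[0,0,0],"gripper":0}]'
```

```text
s -0.16132787018396172 perp -0.0002020342496916873
s -0.1685866769072523 perp -0.0001509876000336398
time: 59.18
tool_pos: [0.5563, 0.3093, 0.1854]
tool_rot: [0.0, 0.462, 0.887, 0.0]
contact_force: [0.2, 0.4, -1.5]
gripper_width: 0.404
```

```bash
python3 -m crank '[{"angular":[0,0,0],"delta_pos":[0,0,0.05],"gripper":0},{"angular":[0,0,0],"delta_pos":[0,0,0.04],"gripper":0},{"angular":[0,0,0],"delta_pos":[0,0,0],"gripper":0},{"angular":[0,0,0],"delta_pos":[0,0,0],"gripper":0}]'
python3 -m crank '[{"angular":[0,0,0],"delta_pos":[0,0,0],"gripper":0},{"angular":[0,0,0],"delta_pos":[0,0,0],"gripper":0.6},{"angular":[0,0,0],"delta_pos":[0,0,0],"gripper":0.8},{"angular":[0,0,0],"delta_pos":[0,0,0],"gripper":1},{"angular":[0,0,0],"delta_pos":[0,0,0],"gripper":1},{"angular":[0,0,0],"delta_pos":[0,0,0],"gripper":1},{"angular":[0,0,0],"delta_pos":[0,0,-0.5],"gripper":1},{"angular":[0,0,0],"delta_pos":[0,0,-1],"gripper":1},{"angular":[0,0,0],"delta_pos":[0,0,-1],"gripper":1},{"angular":[0,0,0],"delta_pos":[0,0,-1],"gripper":1},{"angular":[0,0,0],"delta_pos":[0,0,-0.5],"gripper":1}]'
python3 - <<'E'
from lane import *
cv2.imwrite("pics/scene21.png",grab_frame("scene")[100:260,310:480,::-1].repeat(4,0).repeat(4,1)[:600])
go([.455,.199,.30])
E
```

```text
time: 59.68
tool_pos: [0.5562, 0.3092, 0.183]
tool_rot: [0.0, 0.462, 0.887, 0.0]
contact_force: [-1.9, -1.2, 6.2]
gripper_width: 0.402
time: 61.05
tool_pos: [0.5568, 0.3095, 0.3057]
tool_rot: [0.001, 0.462, 0.887, 0.002]
contact_force: [1.0, -0.3, -0.5]
gripper_width: 0.998
t 61.1 shift shares [-1.07 -4.91  0.2 ] yaxis deg 34.9 tool z [ 0.006  0.002 -1.   ]
```

View pics/scene21.png

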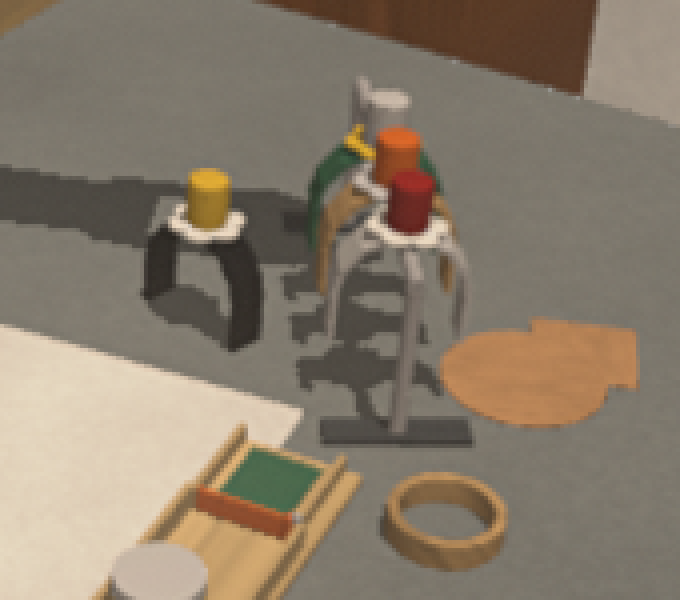

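```bash
python3 -m crank '[{"angular":[0,0,0],"delta_pos":[-0.2,-1,0],"gripper":1},{"angular":[0,0,0],"delta_pos":[-0.2,-1,0],"gripper":1},{"angular":[0,0,0],"delta_pos":[-0.2,-1,0],"gripper":1},{"angular":[0,0,0],"delta_pos":[-0.2,-1,0],"gripper":1},{"angular":[0,0,0],"delta_pos":[-0.2,-0.6,0],"gripper":1},{"angular":[0,0,0],"delta_pos":[-0.07,-0.31,0],"gripper":1}]'
python3 -m crank '[{"angular":[0,0,0.96],"delta_pos":[0,0,0.3],"gripper":1},{"angular":[0,0,0.96],"delta_pos":[0,0,0.5],"gripper":1},{"angular":[0,0,0.96],"delta_pos":[0,0,0.5],"gripper":1},{"angular":[0,0,0.96],"delta_pos":[0,0,0.5],"gripper":1},{"angular":[0,0,0.96],"delta_pos":[0,0,0.5],"gripper":1},{"angular":[0,0,0.96],"delta_pos":[0,0,0.5],"gripper":1},{"angular":[0,0,0.96],"delta_pos":[0,0,0.2],"gripper":1},{"angular":[0,0,0.96],"delta_pos":[0,0,0],"gripper":1},{"angular":[0,0,0.96],"delta_pos":[0,0,0],"gripper":1},{"angular":[0,0,0.96],"delta_pos":[0,0,0],"gripper":1},{"angular":[0,0,0],"delta_pos":[0,0,0],"gripper":1},{"angular":[0,0,0],"delta_pos":[0,0,0],"gripper":1}]'
python3 - <<'E'
from lane import *
go([.4545,.1995,.121])
cv2.imwrite("pics/w22.png",grab_frame("wrist")[:,:,::-1])
E
```

```text
time: 61.85
tool_pos: [0.4529, 0.1979, 0.3013]
tool_rot: [-0.0, 0.463, 0.886, -0.0]
contact_force: [-0.4, 0.1, 0.9]
gripper_width: 1.002
time: 63.35
tool_pos: [0.4536, 0.1986, 0.2118]
tool_rot: [-0.0, 0.783, 0.622, -0.0]
contact_force: [0.6, 0.2, 0.0]
gripper_width: 1.002
t 63.35 shift shares [0.04 0.02 3.03] yaxis deg -13.0 tool z [-0. -0. -1.]
```

View pics/w22.png

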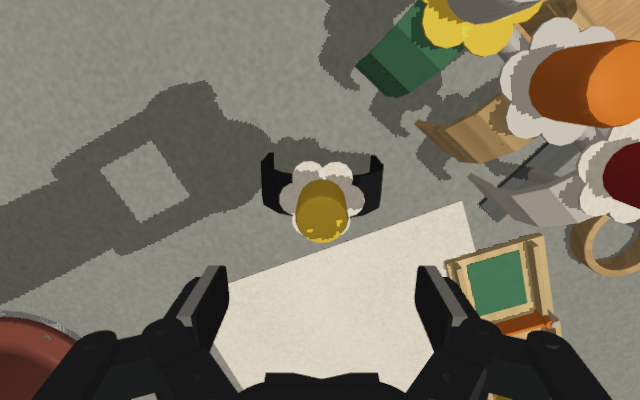

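```bash
python3 -m crank '[{"angular":[0,0,0],"delta_pos":[0.03,0,1],"gripper":1},{"angular":[0,0,0],"delta_pos":[0,0,1],"gripper":1},{"angular":[0,0,0],"delta_pos":[0,0,0.98],"gripper":1},{"angular":[0,0,0],"delta_pos":[0,0,0],"gripper":1},{"angular":[0,0,0],"delta_pos":[0,0,0],"gripper":1},{"angular":[0,0,0],"delta_pos":[0,0,0],"gripper":0},{"angular":[0,0,0],"delta_pos":[0,0,0],"gripper":0},{"angular":[0,0,0],"delta_pos":[0,0,0],"gripper":0},{"angular":[0,0,0],"delta_pos":[0,0,0],"gripper":0},{"angular":[0,0,0],"delta_pos":[0,0,0],"gripper":0},{"angular":[0,0,0],"delta_pos":[0,0,0],"gripper":0}]'
python3 -m crank '[{"angular":[0,0,0],"delta_pos":[0,0,-0.5],"gripper":0},{"angular":[0,0,0],"delta_pos":[0,0,-1],"gripper":0},{"angular":[0,0,0],"delta_pos":[0,0,-1],"gripper":0},{"angular":[0,0,0],"delta_pos":[0,0,-1],"gripper":0},{"angular":[0,0,-0.96],"delta_pos":[0,0,-1],"gripper":0},{"angular":[0,0,-0.96],"delta_pos":[0,0,-1],"gripper":0},{"angular":[0,0,-0.96],"delta_pos":[0,0,-1],"gripper":0},{"angular":[0,0,-0.96],"delta_pos":[0,0,-1],"gripper":0},{"angular":[0,0,-0.96],"delta_pos":[0,0,0],"gripper":0},{"angular":[0,0,-0.96],"delta_pos":[0,0,0],"gripper":0},{"angular":[0,0,-0.96],"delta_pos":[0,0,0],"gripper":0},{"angular":[0,0,-0.96],"delta_pos":[0,0,0],"gripper":0}]'
python3 -m crank '[{"angular":[0,0,-0.96],"delta_pos":[0,0,0],"gripper":0},{"angular":[0,0,-0.96],"delta_pos":[0,0,0],"gripper":0},{"angular":[0,0,0],"delta_pos":[0,0,0],"gripper":0}]'
python3 - <<'E'
from lane import *
go([.518,.364,.345])
cv2.imwrite("pics/w23.png",grab_frame("wrist")[:,:,::-1])
E
```

```text
time: 64.78
tool_pos: [0.4541, 0.1996, 0.1236]
tool_rot: [0.0, 0.783, 0.622, 0.0]
contact_force: [-3.1, -0.4, 5.0]
gripper_width: 0.406
time: 66.28
tool_pos: [0.4537, 0.1993, 0.3479]
tool_rot: [0.0, 0.534, 0.846, 0.0]
contact_force: [0.6, -0.1, -1.8]
gripper_width: 0.404
time: 66.65
tool_pos: [0.4537, 0.1993, 0.3479]
tool_rot: [0.0, 0.463, 0.886, 0.0]
contact_force: [-1.1, 0.0, -0.2]
gripper_width: 0.405
t 66.65 shift shares [3.28 4.9  0.1 ] yaxis deg 34.8 tool z [ 0. -0. -1.]
```

View pics/w23.png

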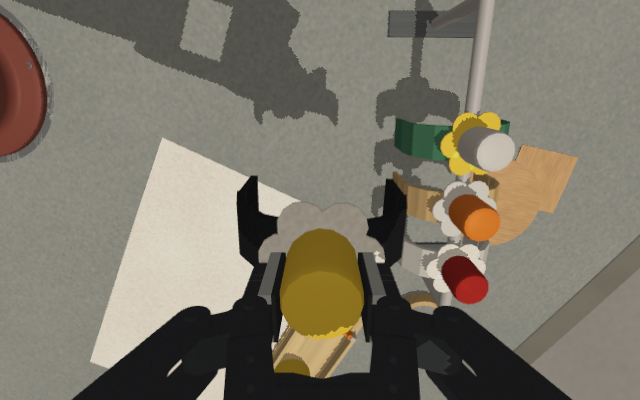

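```bash
python3 -m crank '[{"angular":[0,0,0],"delta_pos":[0.8,0.3,0],"gripper":0},{"angular":[0,0,0],"delta_pos":[1,0.5,0],"gripper":0},{"angular":[0,0,0],"delta_pos":[0.9,1,0],"gripper":0},{"angular":[0,0,0],"delta_pos":[0.58,1,0],"gripper":0},{"angular":[0,0,0],"delta_pos":[0,1,0],"gripper":0},{"angular":[0,0,0],"delta_pos":[0,0.7,0],"gripper":0},{"angular":[0,0,0],"delta_pos":[0,0.4,0],"gripper":0},{"angular":[0,0,0],"delta_pos":[0,0,0],"gripper":0},{"angular":[0,0,0],"delta_pos":[0,0,0],"gripper":0},{"angular":[0,0,0],"delta_pos":[0,0,0],"gripper":0}]'
python3 - <<'E'
from lane import *
go([.518,.364,.1835])
cv2.imwrite("pics/w24.png",grab_frame("wrist")[:,:,::-1])
E
```

```text
time: 67.95
tool_pos: [0.5177, 0.3639, 0.348]
tool_rot: [0.0, 0.463, 0.887, 0.0]
contact_force: [0.7, -0.1, -0.2]
gripper_width: 0.409
t 67.95 shift shares [-0.    0.01  5.48] yaxis deg 34.9 tool z [ 0.  0. -1.]
```

View pics/w24.png

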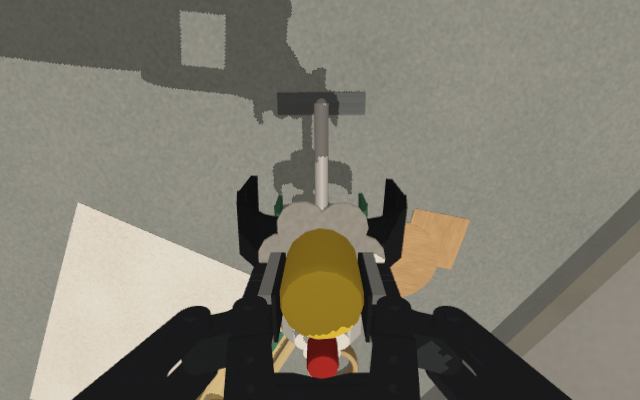

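```bash
python3 -m crank '[{"angular":[0,0,0],"delta_pos":[0,0,0.6],"gripper":0},{"angular":[0,0,0],"delta_pos":[0,0,0.8],"gripper":0},{"angular":[0,0,0],"delta_pos":[0,0,0.8],"gripper":0},{"angular":[0,0,0],"delta_pos":[0,0,0.8],"gripper":0},{"angular":[0,0,0],"delta_pos":[0,0,0.8],"gripper":0},{"angular":[0,0,0],"delta_pos":[0,0,0.8],"gripper":0},{"angular":[0,0,0],"delta_pos":[0,0,0.5],"gripper":0},{"angular":[0,0,0],"delta_pos":[0,0,0.2],"gripper":0},{"angular":[0,0,0],"delta_pos":[0,0,0.13],"gripper":0},{"angular":[0,0,0],"delta_pos":[0,0,0],"gripper":0},{"angular":[0,0,0],"delta_pos":[0,0,0],"gripper":0},{"angular":[0,0,0],"delta_pos":[0,0,0],"gripper":0}]'
python3 -m crank '[{"angular":[0,0,0],"delta_pos":[0,0,0.05],"gripper":0},{"angular":[0,0,0],"delta_pos":[0,0,0.02],"gripper":0},{"angular":[0,0,0],"delta_pos":[0,0,0],"gripper":0},{"angular":[0,0,0],"delta_pos":[0,0,0],"gripper":0}]'
```

```text
time: 69.5
tool_pos: [0.5184, 0.3644, 0.1855]
tool_rot: [0.0, 0.462, 0.887, 0.001]
contact_force: [0.1, -0.3, -0.7]
gripper_width: 0.406
time: 70.0
tool_pos: [0.5183, 0.3643, 0.1834]
tool_rot: [0.0, 0.462, 0.887, 0.0]
contact_force: [-1.5, -0.8, 5.4]
gripper_width: 0.401
```

```bash
python3 -m crank '[{"angular":[0,0,0],"delta_pos":[0,0,0],"gripper":0},{"angular":[0,0,0],"delta_pos":[0,0,0],"gripper":0.6},{"angular":[0,0,0],"delta_pos":[0,0,0],"gripper":0.8},{"angular":[0,0,0],"delta_pos":[0,0,0],"gripper":1},{"angular":[0,0,0],"delta_pos":[0,0,0],"gripper":1},{"angular":[0,0,0],"delta_pos":[0,0,0],"gripper":1},{"angular":[0,0,0],"delta_pos":[0,0,-0.5],"gripper":1},{"angular":[0,0,0],"delta_pos":[0,0,-1],"gripper":1},{"angular":[0,0,0],"delta_pos":[0,0,-1],"gripper":1},{"angular":[0,0,0],"delta_pos":[0,0,-1],"gripper":1},{"angular":[0,0,0],"delta_pos":[0,0,-1],"gripper":1},{"angular":[0,0,0],"delta_pos":[0,0,-1],"gripper":1}]'
python3 -m crank '[{"angular":[0,0,0],"delta_pos":[1,-1,0],"gripper":1},{"angular":[0,0,0],"delta_pos":[1,-1,0],"gripper":1},{"angular":[0,0,0],"delta_pos":[1,-1,0],"gripper":1},{"angular":[0,0,0],"delta_pos":[1,-1,0],"gripper":1},{"angular":[0,0,0],"delta_pos":[1,-1,0],"gripper":1},{"angular":[0,0,0],"delta_pos":[0,0,0],"gripper":1},{"angular":[0,0,0],"delta_pos":[0,0,0],"gripper":1},{"angular":[0,0,0],"delta_pos":[0,0,0],"gripper":1}]'
python3 - <<'E'
from lane import *
cv2.imwrite("pics/scene25.png",grab_frame("scene")[90:290,240:480,::-1].repeat(3,0).repeat(3,1))
cv2.imwrite("pics/top25.png",grab_frame("top")[:,:,::-1])
E
```

```text
time: 71.5
tool_pos: [0.5181, 0.3642, 0.3502]
tool_rot: [0.001, 0.462, 0.887, 0.001]
contact_force: [0.3, 1.3, -0.2]
gripper_width: 1.002
time: 72.5
tool_pos: [0.3101, 0.4012, 0.3478]
tool_rot: [0.0, 0.463, 0.886, 0.0]
contact_force: [-0.7, 0.6, -0.1]
gripper_width: 1.005
```

View pics/scene25.png

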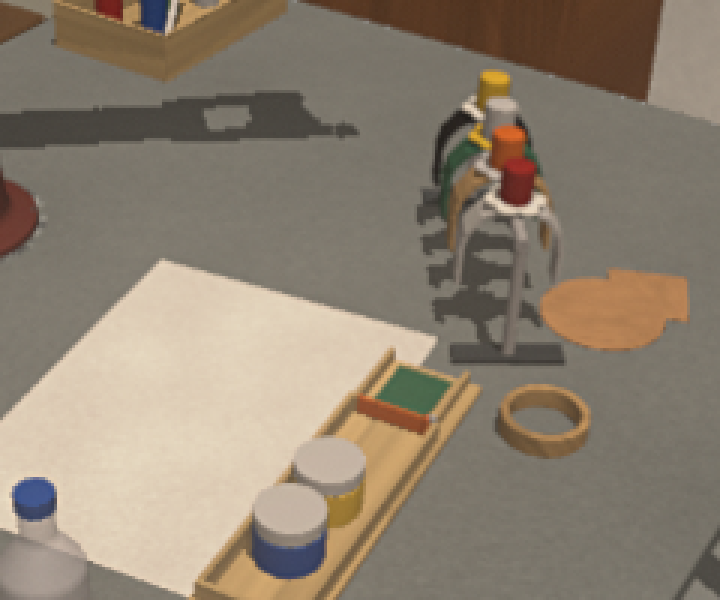

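View pics/top25.png

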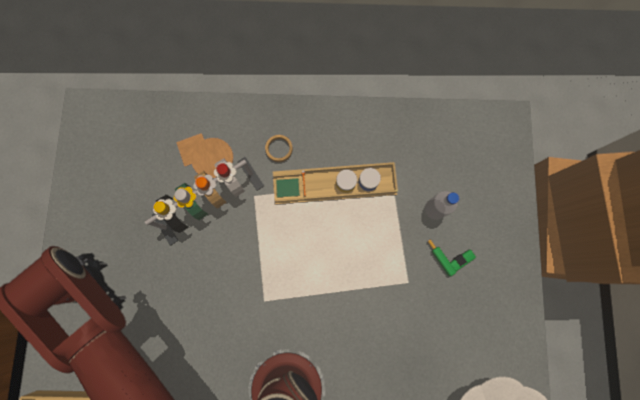

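```bash
python3 - <<'E'
from lane import *
im=grab_frame("scene");cv2.imwrite("pics/s26.png",im[150:350,0:240,::-1].repeat(3,0).repeat(3,1))
for p in [(347,180),(370,179)]:
    b=atz("top",p,.064)-LO;print("lane x,y",b[0]*np.cos(LY)+b[1]*np.sin(LY),-b[0]*np.sin(LY)+b[1]*np.cos(LY))
for r in landmark_of("scene","jar_a_mid"): print(r["pixel"],r["conf"])
E
```

```text
lane x,y 0.1376520731120862 -0.0036646728617153405
lane x,y 0.21073964389663896 -0.005850233229213393
```

View pics/s26.png

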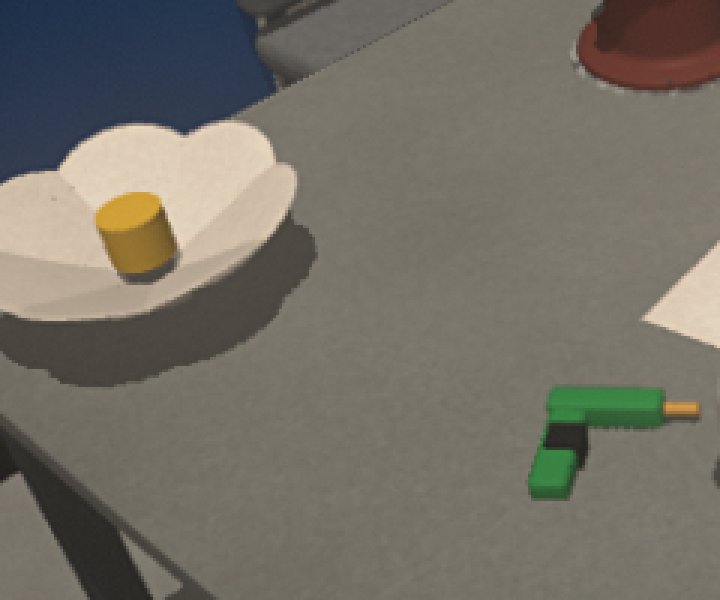

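The bowl-like object is only a decorative flower. There is no red jar and nothing is left to do, so I am handing in.

```bash
python3 -c "
from plant import *
print(state()['time']);print(job_done())"
```

```text
72.7
the job is handed in; nothing more can be done
None
```

The bench is cleared and the job was handed in at 72.7 s.

**Jars:** Only the blue and yellow jars were there. I set each one in the green bay, let go, regripped it and slid it through the gate at floor height. The last pictures show them standing at lane x of about 0.21 (blue) and 0.14 (yellow), with the gate shut.

**Headbands:** After the jars, I hung all four on the rail, one leg on each side, roughly 67 mm apart. The scene and top pictures, taken about a second after the last release, show all four astride the bar with the gripper clear.

**Bystanders:** The water bottle, tape roll and glue gun look unmoved. I judged this by eye from the pictures and did not measure it.

**What could count against the run:**
- **Blue jar's approach:** on its way to the bay, the blue jar was carried over the far part of the lane and the gate, about 0.1 m up. It was set down in the bay and never in the far part. I routed the yellow jar to avoid this.
- **Wrist force:** it read about 38 N while blue was going through the gate, because the jar was pressing on the floor. I raised the tool and it dropped. I only read the force at the end of each move.
- **Sliding height:** during part of each slide the gripper carried some or all of the jar's weight, so a jar may have been up to about 1 mm off the floor.

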